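# Strip, load and lock a positioning stage for a load test

## Task

Get the positioning stage ready for its load test. First push the release button on the head fully down, twist the objective a quarter turn anticlockwise, lift it off and stand it upright in the middle of the grey parking tray. Then put every steel weight that is there flat on the floor of the load pan, none on top of another, and only then tighten the castle nut clockwise until it just meets its springs, and on a little further to the first pair of slots that lines up with the cotter hole in the stud, leaving everything let go and the glass beaker standing.

Things in the scene. Friction and masses are not known exactly. Their poses are not given: they have to be found in the camera images.
- mount (a point): Bayonet mount on the head (black block 280 x 150 mm, long along x; left or right of the robot). Point: on its axis at the block's top, 60 mm above the table, z up. A 5 mm high ring centres the objective (1.5 mm play); steel claws at +y and -y, 33 to 50 mm from the axis, 21 mm high, hold its lugs down. The button is at (-130, 0) mm from here.
- release (a joint): Release button on the head: 0 = up, 0.011 m = fully down. Moved by about 4 N and it stays down by itself. While it is up a pin stops the objective after about 15 degrees of twist; from 0.008 on the way is free.
- release_top (a point): Top centre of the release button's round steel cap, 30 mm across; 30 mm above the block's top when up, 19 mm when down.
- objective_mid (a point): Loose objective: black barrel 52 mm across (16 to 88 mm up), 102 mm tall, 350 g, base 56 mm across. Point: on its axis, 55 mm up; z up; y along its two lugs (12 mm wide, 42 mm from axis, 7 to 13 mm up). Starts locked on the block's top, its y along the mount's y; turned anticlockwise from above by 90 degrees (60 to 120 will do) it lifts straight off.
- tray_in (a point): Parking tray, grey plastic, 150 x 150 mm outside, walls 14 mm high and 5 mm thick. This point: centre of its inner floor, about 5 mm above the table.
- pan (a point): Load pan on the load stage (black block 300 x 190 mm, top 50 mm above the table). This point: centre of the pan's floor; inside 165 mm along x and 155 mm along y, walls 18 mm high and 5 mm thick. The castle nut's axis is at (-155, 0) mm from here. Four weights lie flat in two rows of two, lengthways along x.
- nut (a joint): Castle nut on its upright stud, rad; grows clockwise from above (tightening). 0 = just meets its springs (tight); starts loose, -3.6 to -2.0; end stop 1.6. It sinks 2.5 mm per rad, so the gap over the springs closes at 0 and beyond it they are squeezed. Resistance 0.3 N m loose, 0.44 at 0, 0.5 one slot (1.05 rad) on; stays where left. The first slots to line up do so less than one slot past 0.
- nut_grip (a point): Middle of the nut's hexagon: steel, 50 mm across flats, 30 mm high (15 mm up and down from this point), at joint value 0 41 mm above the stage block's top. Above it a crown 14 mm high with six slots, then the stud's end 14 mm higher. A sleeve 44 mm across is below the hexagon, so that fingers can reach down beside it.
- slot_a (a point): Crown of the nut on its axis; x runs along one pair of opposite slots, and is square to one pair of flats. Slots are 9 mm wide, each in the middle of a flat.
- slot_b (a point): The same for the second pair of slots, 60 degrees on.
- slot_c (a point): The same for the third pair of slots, 120 degrees on.
- stud: Fixed stud, 23 mm across, in the nut. Origin: on its axis at the stage block's top. x runs along the cotter hole (7 mm, 62 mm up); a white line across its end face lies along the hole too.
- weight1_mid (a point): Steel weight, loose, a plain bar 70 mm long (x) x 30 mm wide (y) x 36 mm high, 580 g. This point: its centre, 18 mm above its underside. There may be two to four weights.
- weight2_mid (a point): Steel weight, loose, a plain bar 70 mm long (x) x 30 mm wide (y) x 36 mm high, 580 g. This point: its centre, 18 mm above its underside. There may be two to four weights.
- weight3_mid (a point): Steel weight, loose, a plain bar 70 mm long (x) x 30 mm wide (y) x 36 mm high, 580 g. This point: its centre, 18 mm above its underside. There may be two to four weights.
- weight4_mid (a point): Steel weight, loose, a plain bar 70 mm long (x) x 30 mm wide (y) x 36 mm high, 580 g. This point: its centre, 18 mm above its underside. There may be two to four weights.
- beaker_mid (a point): Bystander: empty glass beaker beyond the tray, 56 mm across, 65 mm tall; this point at half height. Do not knock it over.
- post_mid (a point): Bystander: loose steel post among the weights, 25 mm across, 38 mm tall; this point at half height.
Things that resemble listed ones, but are neither listed nor needed, are in the scene too. What is shaped like the part that bears weight1_mid but turquoise is not meant.

How it is judged:
By the outcome, as a careful person would: the job done as asked, in the order asked, and still so for the second after the job is handed in, with the robot touching nothing.
Of weight1, weight2, weight3, weight4 only 2 to 4 are there at a start; the rules pass over those that are not, and their reading is None.
At some moment in a run one of weight1, weight2, weight3, weight4 may be knocked a few centimetres aside while the robot is not near it.
It also fails if it takes over 210 s, if anything falls off the work surface, if the arm or the gripper's body presses on something with over 40 N, if the wrist force passes 120 N, or if a joint passes its speed limit or range.

## Robot

A 6-joint arm with a two-finger parallel gripper is mounted at the origin on the work surface. World frame = base frame: x ahead of the robot, y to its left, z up, the work surface at z = 0. Lengths are in m, angles in rad, forces in N, time in s.
With the tool pointing down it reaches from about 0.375 to 0.975 m from the base axis. Payload 3.8 kg.
Tool frame: the origin (TCP) lies at the very end of the fingers, on their centre line; the grasp point (between the pads) lies 19 mm behind it; z points along the fingers, y is the direction in which the jaws open and shut (so a half turn about z gives the same grasp; the last joint's range is limited). The gripper opens to 85 mm and grips with 20 to 120 N. Pads are 22 mm wide; open, the fingers measure 114 mm over their backs; the gripper's body (76 mm by 85 mm) begins 54 mm behind the grasp point. The pads swing forward as they close: fully open they stand 13 mm farther back than shut.
Start: joints at [-1.319, 0.264, 1.604, -0, 1.274, -0.037], TCP at [0.192, -0.647, 0.202] pointing down, gripper open.
Joint ranges: [-2.63, 2.63], [-0.94, 2.18], [0.31, 2.57], [-1.31, 4.45], [0, 2.66], [-2.55, 2.55]. Speed limits (rad/s): [2.57, 2.57, 3.14, 3.14, 3.14, 3.14].

## Interface

Orientations are given as a rotation vector (axis times angle).
In Python, from workcell import bot, viewer, finish_job gives the robot as it stands.
- The arm moves only by the tool servo_tool, never from a script. Its argument "plan" is a list that holds one entry, the list of rows, each a list of 6 numbers: the shift along the tool's x, y, z in cm, then the turn, a rotation vector about the tool's x, y, z in degrees. A call has 1 to 20 rows; each row is the pose to reach, as a shift and turn from the pose measured when the call began, along the tool's axes at that moment; what a row does not reach only later rows make up. A row lasts 1/12 s, in which the tool goes at most 41.7 mm and 7.16 degrees, less where a joint would pass 70% of its speed; a pose out of reach is approached as far as the arm can. A call with a gripper value outside its range is refused whole. "claw" is the finger opening in cm, from 0 to 8.54, set as the call begins (left out, the last holds). The fingers move at their own pace and stop on an object; "grip_force" is the grip in N (left out, the last holds). Time passes only in rows, so rows that repeat a pose let the fingers close. It gives the time, the measured TCP pose, the force and the opening at its end, in the units of the state.
- bot.read_state(): the state, without advancing time (a new reading comes with each control period).
- viewer.read_camera(name): name is "scene" or "side" or "wrist"; returns a dict with "color" (420x560x3 uint8, red, green, blue), "fx", "fy", "cx", "cy" (pixels), "eye" and "rotation" of the camera in the world; the wrist camera has in their place "T_tool_cam" (4x4, takes a point from camera to tool coordinates, whose origin is the TCP and whose axes are the flange's). Camera axes: x right, y down, z forward; pixel columns grow to the right and rows downward; lengths in m; the calibration is good to about 2 mm. A picture is of the moment at which its call begins: read the wrist's pose just before it. There is no depth.
- finish_job(): hands the job in, once; it reports no verdict.
The state is a dict: "time": time; "q": joint angles; "joint_vel": joint speeds; "joint_torque": joint torques, N m; "tool_pos": TCP position; "tcp_rot": TCP orientation; "wrist_force": force on the tool from outside, world axes, zero at the start; "torque": the same for the moment, N m; "width": opening from 0.0 (shut) to 1.0 (fully open).
Only numpy, scipy, OpenCV 4.12 (cv2) and the standard library are available. Lean on these libraries where they do the work, as an engineer would, in place of code of your own. Each camera call takes 0.05 s, during which the arm holds its last target.

## Working session

There is one attempt and no reset: what is moved stays moved. The work goes in short steps, Python scripts to look and compute and a tool call to move; the robot and the scene stay as the last step left them, time stands still between calls to the robot, and variables do not carry over. Pictures are saved under pics/ and viewed, and the job is handed in when it is done.

Besides the shell and the picture viewer there is one more tool, called after "Request:" as a command line: name --argument value ..., lists and objects as JSON in quotes. servo_tool: Moves the arm, as the interface text tells. Its arguments: {"type":"object","properties":{"plan":{"type":"array"},"claw":{"type":"number"},"grip_force":{"type":"number"}},"required":["plan"]}

```bash
mkdir -p pics; ls; cat > h.py <<'E'
import numpy as np,cv2
from workcell import bot,viewer,finish_job
from scipy.spatial.transform import Rotation as R
def st():
    s=bot.read_state(); return s
def cam(name,fn=None):
    s=bot.read_state(); c=viewer.read_camera(name)
    if name=='wrist':
        T=np.eye(4);T[:3,:3]=R.from_rotvec(s['tcp_rot']).as_matrix();T[:3,3]=s['tool_pos']
        W=T@np.array(c['T_tool_cam']); c['eye']=W[:3,3]; c['rotation']=W[:3,:3]
    c['eye']=np.array(c['eye']);c['rotation']=np.array(c['rotation'])
    if fn: cv2.imwrite('pics/'+fn,c['color'][:,:,::-1])
    return c
def ray(c,u,v,z):
    d=c['rotation']@np.array([(u-c['cx'])/c['fx'],(v-c['cy'])/c['fy'],1]); e=c['eye']
    return e+d*(z-e[2])/d[2]
def proj(c,p):
    q=c['rotation'].T@(np.array(p)-c['eye']); return np.array([c['cx']+c['fx']*q[0]/q[2],c['cy']+c['fy']*q[1]/q[2]])
E
python3 - <<'E'
from h import *
s=st();print(s)
for n in('scene','side','wrist'):
    c=cam(n,n+'0.png');print(n,c['fx'],c['fy'],c['cx'],c['cy'],c['eye'].round(3),c['rotation'].round(3).tolist())
    if n=='wrist':print(np.array(c['T_tool_cam']).round(4).tolist())
E
```

```text
pics
{'time': 0.0, 'q': array([-1.31891959e+00,  2.64777556e-01,  1.60540154e+00, -2.15140329e-05,
        1.27370449e+00, -3.69001827e-02]), 'joint_vel': array([ 9.80349649e-04, -2.77309259e-04,  4.32274219e-06,  1.96073586e-03,
       -3.07642575e-04,  7.98149723e-04]), 'joint_torque': array([ 2.11551334e-03, -5.15107942e+01, -3.67308319e+01,  3.65666392e-05,
        1.28682304e-02, -9.57285323e-06]), 'tool_pos': array([ 0.19201391, -0.64626313,  0.2004308 ]), 'tcp_rot': array([-3.10664822e+00, -4.51717627e-01,  4.17874509e-04]), 'wrist_force': array([-0.29896522, -0.0904009 , -0.01022336]), 'torque': array([-0.0072027 , -0.0564031 ,  0.02317075]), 'width': 1.000774530080344}
scene 493.64660064277473 493.64660064277473 283.05575953961903 208.20255993614924 [1.191 0.592 0.837] [-1.042, -2.366, 1.073]
side 539.9049571636241 539.9049571636241 284.3722715504313 216.18736137617142 [-0.128  0.801  0.743] [-0.827, 2.343, -1.316]
wrist 308.84888176127936 308.84888176127936 274.08280277319994 213.50302961037497 [ 0.258 -0.628  0.373] [[0.285, -0.923, -0.258], [-0.959, -0.275, -0.073], [-0.003, 0.268, -0.963]]
[[0.0002, -0.9633, -0.2686, 0.0685], [1.0, 0.0005, -0.0011, 0.0009], [0.0012, -0.2686, 0.9633, -0.1722], [0.0, 0.0, 0.0, 1.0]]
```

```bash
sed -i "s/c\['rotation'\]=np.array(c\['rotation'\])/c['rotation']=np.array(c['rotation']); c['rotation']=R.from_rotvec(c['rotation']).as_matrix() if c['rotation'].size==3 else c['rotation']/" h.py; python3 - <<'E'
from h import *
c=cam('scene');print(c['rotation'].round(3).tolist(),proj(c,[0.5,0,0]),proj(c,[0,0,0]))
E
```

```text
[[-0.673, 0.482, -0.561], [0.74, 0.446, -0.504], [0.007, -0.754, -0.657]] [291.83157822 221.81978139] [399.7872379 140.8000653]
```

View pics/scene0.png

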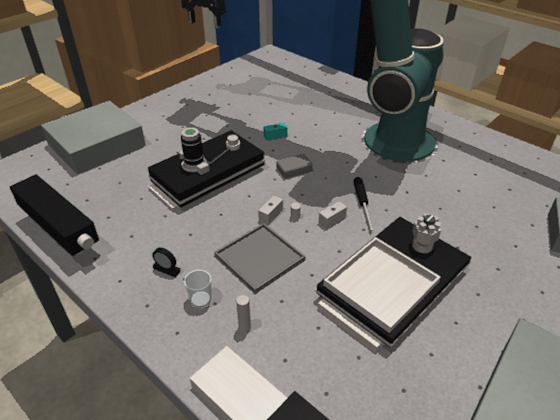

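View pics/side0.png

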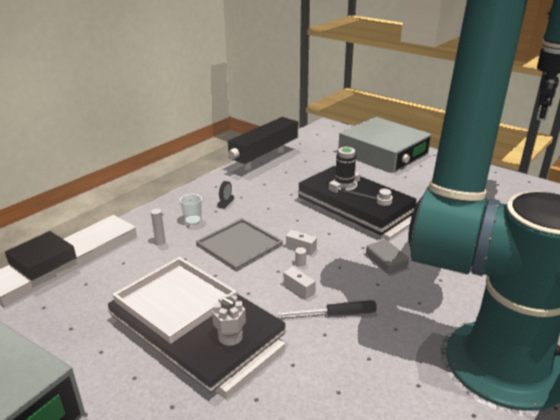

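View pics/wrist0.png

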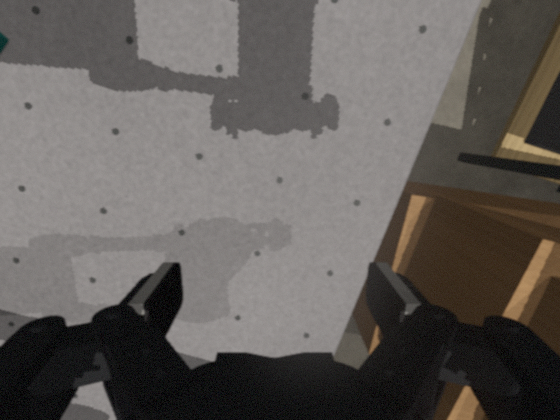

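```bash
python3 - <<'E'
from h import *
a=cv2.imread('pics/scene0.png');b=cv2.imread('pics/side0.png')
cv2.imwrite('pics/z1.png',cv2.resize(a[110:270,130:370],None,fx=3.3,fy=3.3,interpolation=cv2.INTER_CUBIC))
cv2.imwrite('pics/z2.png',cv2.resize(b[130:330,180:440],None,fx=3,fy=3,interpolation=cv2.INTER_CUBIC))
E
```

```text
(no output)
```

View pics/z1.png

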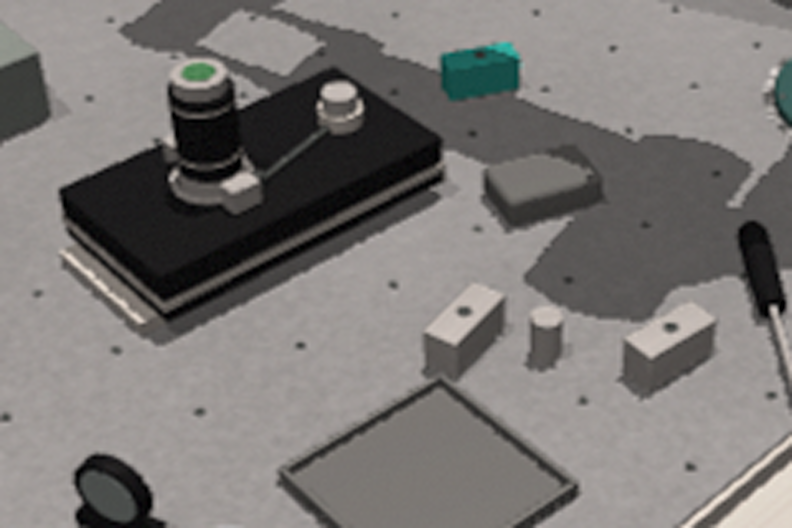

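View pics/z2.png

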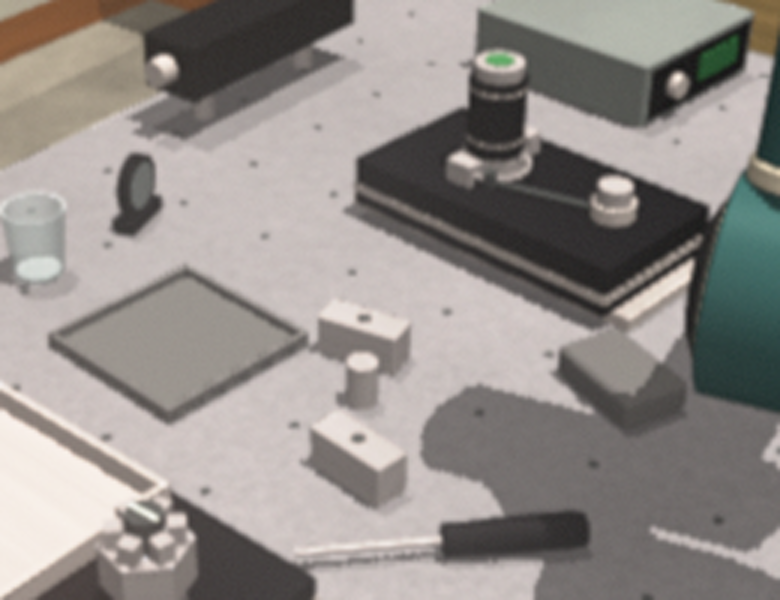

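```bash
python3 - <<'E'
from h import *
A=cam('scene');B=cam('side')
def a(x,y):return 130+x/3.3,110+y/3.3
def b(x,y):return 180+x/3,130+y/3
for n,p,q,z in [('btn',a(341,92),b(614,184),.09),('obj',a(198,72),b(499,61),.162),
 ('w1',a(465,311),b(364,318),.036),('w2',a(671,327),b(358,438),.036),('post',a(547,317),b(362,362),.038),
 ('trayN',a(440,380),b(305,337),.014),('trayR',a(577,490),b(170,418),.014),('trayL',a(282,475),b(186,270),.014),
 ('beak',(198,303),(192,221),.0)]:
    print(n,ray(A,*p,z).round(4),ray(B,*q,z).round(4))
print('trayF',ray(A,256,288,.014),ray(B,180+50/3,130+342/3,.014))
# block corners top z=.06
for n,p in [('h',a(332,68)),('h',a(440,142)),('h',a(62,192)),('h',a(170,295))]: print(n,ray(A,*p,.06))
for n,p in [('hs',b(706,208)),('hs',b(604,280)),('hs',b(358,162))]: print(n,ray(B,*p,.06))
for w,p in [('w1',[(426,330),(457,345),(504,291),(475,284)]),('w2',[(624,345),(652,363),(714,325),(690,307)])]:
  P=np.array([ray(A,*a(*x),.036) for x in p]); print(w,P.round(3).tolist(),P.mean(0))
for w,p in [('w1',[(330,299),(318,322),(404,347),(410,323)]),('w2',[(322,415),(310,439),(374,476),(405,455)])]:
  P=np.array([ray(B,*b(*x),.036) for x in p]); print(w,P.round(3).tolist(),P.mean(0))
# stage pan corners
for n,p in [('s',(404,220)),('s',(470,263)),('s',(384,335)),('s',(321,290))]: print(n,ray(A,*p,.05))
print('nut stud top',ray(A,428,217,.05+.07),ray(B,229,302,.05+.07))
E
```

```text
btn [ 0.4283 -0.2808  0.09  ] [ 0.4258 -0.2824  0.09  ]
obj [ 0.5571 -0.2971  0.162 ] [ 0.5532 -0.2943  0.162 ]
w1 [ 0.5167 -0.0558  0.036 ] [ 0.5144 -0.0551  0.036 ]
w2 [0.4255 0.07   0.036 ] [0.4239 0.0703 0.036 ]
post [ 0.4816 -0.0042  0.038 ] [ 0.4771 -0.0037  0.038 ]
trayN [ 0.5678 -0.0333  0.014 ] [ 0.5545 -0.0302  0.014 ]
trayR [0.5836 0.1133 0.014 ] [0.565 0.116 0.014]
trayL [ 0.7117 -0.0466  0.014 ] [ 0.6984 -0.0456  0.014 ]
beak [0.824  0.0223 0.    ] [0.8127 0.0234 0.    ]
trayF [0.72015461 0.09223858 0.014     ] [0.70872111 0.10271164 0.014     ]
h [ 0.37641078 -0.34991606  0.06      ]
h [ 0.39372571 -0.20027215  0.06      ]
h [ 0.64911833 -0.37295427  0.06      ]
h [ 0.67183158 -0.209139    0.06      ]
hs [ 0.3685204  -0.34397565  0.06      ]
hs [ 0.37748162 -0.18850339  0.06      ]
hs [ 0.65127858 -0.22457655  0.06      ]
w1 [[0.552, -0.062, 0.036], [0.549, -0.034, 0.036], [0.479, -0.05, 0.036], [0.488, -0.072, 0.036]] [ 0.5171178  -0.05448008  0.036     ]
w2 [[0.465, 0.057, 0.036], [0.467, 0.084, 0.036], [0.402, 0.092, 0.036], [0.397, 0.066, 0.036]] [0.43270599 0.07498666 0.036     ]
w1 [[0.553, -0.06, 0.036], [0.539, -0.028, 0.036], [0.466, -0.042, 0.036], [0.482, -0.072, 0.036]] [ 0.5098941  -0.05054736  0.036     ]
w2 [[0.461, 0.065, 0.036], [0.45, 0.093, 0.036], [0.389, 0.097, 0.036], [0.386, 0.065, 0.036]] [0.42156346 0.07994334 0.036     ]
s [0.35625497 0.22638833 0.05      ]
s [0.3784361  0.40536095 0.05      ]
s [0.65875442 0.37062033 0.05      ]
s [0.65470555 0.21536167 0.05      ]
nut stud top [0.38669571 0.29214044 0.12      ] [0.40927945 0.29368527 0.12      ]
```

```bash
cat >> h.py <<'E'
def go(x,y,z,th):
    s=bot.read_state(); Rm=R.from_rotvec(s['tcp_rot']).as_matrix(); t=np.radians(th)
    Rt=np.array([[np.cos(t),np.sin(t),0],[np.sin(t),-np.cos(t),0],[0,0,-1]])
    sh=Rm.T@(np.array([x,y,z])-s['tool_pos'])*100; rv=np.degrees(R.from_matrix(Rm.T@Rt).as_rotvec())
    print('row',sh.round(2),rv.round(2),'rows>=',max(np.linalg.norm(sh)/4.17,np.linalg.norm(rv)/7.16).round(1), 'q6~',np.degrees(np.arctan2(y,x))+90-th)
def show():
    s=bot.read_state(); Rm=R.from_rotvec(s['tcp_rot']).as_matrix()
    print('t',round(s['time'],2),'p',s['tool_pos'].round(4),'yaw',np.degrees(np.arctan2(Rm[1,0],Rm[0,0])).round(2),'zax',Rm[:,2].round(4),'F',s['wrist_force'].round(1),'M',s['torque'].round(2),'w',round(s['width']*8.54,2))
E
python3 -c "
from h import *
show();go(.47,-.29,.30,-6)"
```

```text
t 0.3 p [ 0.1922 -0.6468  0.2013] yaw 16.55 zax [-2.e-04  8.e-04 -1.e+00] F [ 0.5  0.6 -0.2] M [ 0.03 -0.02 -0.01] w 8.55
row [ 36.79 -26.29  -9.85] [-5.000e-02  1.000e-02  2.255e+01] rows>= 11.1 q6~ 64.32453126189078
```

Request:
servo_tool --plan '[[[0,0,-9.85,0,0,0],[0,0,-9.85,0,0,0],[36.8,-26.3,-9.85,0,0,22.55],[36.8,-26.3,-9.85,0,0,22.55],[36.8,-26.3,-9.85,0,0,22.55],[36.8,-26.3,-9.85,0,0,22.55],[36.8,-26.3,-9.85,0,0,22.55],[36.8,-26.3,-9.85,0,0,22.55],[36.8,-26.3,-9.85,0,0,22.55],[36.8,-26.3,-9.85,0,0,22.55],[36.8,-26.3,-9.85,0,0,22.55],[36.8,-26.3,-9.85,0,0,22.55],[36.8,-26.3,-9.85,0,0,22.55],[36.8,-26.3,-9.85,0,0,22.55],[36.8,-26.3,-9.85,0,0,22.55],[36.8,-26.3,-9.85,0,0,22.55],[36.8,-26.3,-9.85,0,0,22.55],[36.8,-26.3,-9.85,0,0,22.55]]]'

```text
time: 1.8
tool_pos: [0.4692, -0.2911, 0.2999]
tcp_rot: [-3.136, 0.168, 0.001]
wrist_force: [-0.1, 0.0, -0.7]
width: 1.004
```

```bash
python3 -c "
from h import *
show();c=cam('wrist','w1.png')
for p in [(.427,-.2815,.09),(.555,-.296,.162)]: print(proj(c,p))"
```

```text
t 1.8 p [ 0.4692 -0.2911  0.2999] yaw -6.11 zax [-6.e-04  7.e-04 -1.e+00] F [-0.1  0.  -0.7] M [ 0.03 -0.   -0.04] w 8.57
[270.11185431 217.14709648]
[269.40784247 108.53263251]
```

View pics/w1.png

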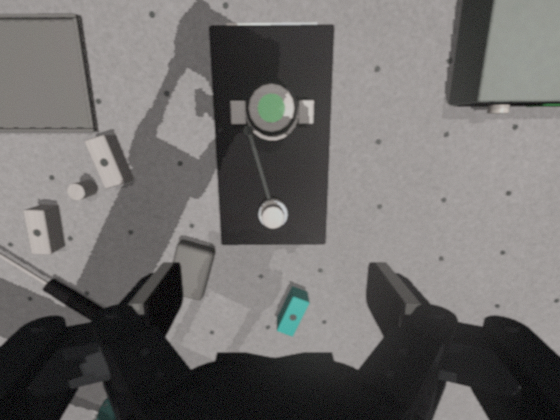

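```bash
python3 - <<'E'
from h import *
c=cam('wrist');im=c['color'];h=cv2.cvtColor(im,cv2.COLOR_RGB2HSV)
m=cv2.inRange(h,(45,90,50),(75,255,255));m[:, :200]=0;m[:,350:]=0
M=cv2.moments(m);u=M['m10']/M['m00'],M['m01']/M['m00'];print('obj',u,ray(c,*u,.162))
g=cv2.cvtColor(im,cv2.COLOR_RGB2GRAY);
z=cv2.resize(im[70:250,200:345],None,fx=3.3,fy=3.3,interpolation=cv2.INTER_CUBIC);cv2.imwrite('pics/w1z.png',z[:,:,::-1])
# block outline
b=(g<45).astype(np.uint8)*255;b[:, :205]=0;b[:,345:]=0;b[255:]=0
cs,_=cv2.findContours(b,cv2.RETR_EXTERNAL,cv2.CHAIN_APPROX_NONE);k=max(cs,key=cv2.contourArea);r=cv2.minAreaRect(k);bp=cv2.boxPoints(r);print(bp)
P=np.array([ray(c,*p,.06) for p in bp]);print(P.round(4),P.mean(0))
E
```

```text
Traceback (most recent call last):
ZeroDivisionError: float division by zero
```

```bash
python3 - <<'E'
from h import *
c=cam('wrist');im=c['color'];h=cv2.cvtColor(im,cv2.COLOR_RGB2HSV)
print(im[107,271],h[107,271])
i=im.astype(int);m=((i[:,:,1]-i[:,:,0]>25)&(i[:,:,1]-i[:,:,2]>15)).astype(np.uint8);m[:, :200]=0;m[:,350:]=0;m[200:]=0
M=cv2.moments(m);u=M['m10']/M['m00'],M['m01']/M['m00'];print('obj',u,ray(c,*u,.162))
g=cv2.cvtColor(im,cv2.COLOR_RGB2GRAY);
z=cv2.resize(im[70:250,200:345],None,fx=3.3,fy=3.3,interpolation=cv2.INTER_CUBIC);cv2.imwrite('pics/w1z.png',z[:,:,::-1])
b=(g<45).astype(np.uint8)*255;b[:, :205]=0;b[:,345:]=0;b[255:]=0
cs,_=cv2.findContours(b,cv2.RETR_EXTERNAL,cv2.CHAIN_APPROX_NONE);k=max(cs,key=cv2.contourArea);r=cv2.minAreaRect(k);bp=cv2.boxPoints(r);print(bp)
P=np.array([ray(c,*p,.06) for p in bp]);print(P.round(4),P.mean(0))
E
```

```text
[115 158 117] [ 61  69 158]
obj (270.8290598290598, 107.62393162393163) [ 0.55575915 -0.29739601  0.162     ]
[[209.3358    26.15371 ]
 [278.1644    22.182823]
 [286.47437  166.22263 ]
 [217.64578  170.19351 ]]
[[ 0.6604 -0.2344  0.06  ]
 [ 0.6558 -0.3159  0.06  ]
 [ 0.4862 -0.3094  0.06  ]
 [ 0.4907 -0.2176  0.06  ]] [ 0.57325987 -0.26931486  0.06      ]
```

View pics/w1z.png

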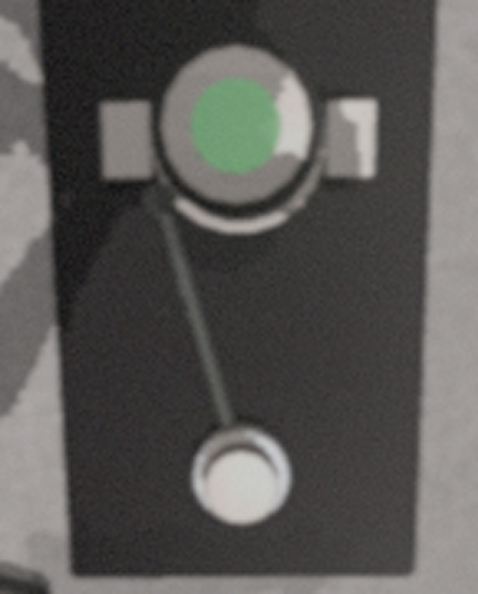

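```bash
python3 - <<'E'
from h import *
c=cam('wrist')
f=lambda x,y:(200+x/3.3,70+y/3.3)
o=np.array([.5555,-.297]);b=ray(c,*f(240,486),.09);print('btn',b, np.linalg.norm(b[:2]-o),np.degrees(np.arctan2(*(o-b[:2])[::-1])))
print(ray(c,*f(127,140),.081),ray(c,*f(351,140),.081))
print([ray(c,*f(*p),.06) for p in [(72,574),(412,574)]])
show();go(b[0],b[1],.13,-6)
E
```

```text
btn [ 0.4266761  -0.28465932  0.09      ] 0.1294136343483154 -5.47194748412341
[ 0.55930914 -0.25743985  0.081     ] [ 0.55060673 -0.33875501  0.081     ]
[array([ 0.38624824, -0.20710273,  0.06      ]), array([ 0.37075337, -0.35310341,  0.06      ])]
t 2.0 p [ 0.4695 -0.2908  0.2999] yaw -6.1 zax [-3.e-04  8.e-04 -1.e+00] F [-0.5 -0.3  0.9] M [ 0.02 -0.06 -0.02] w 8.55
row [-4.32 -0.14 17.  ] [-0.04  0.02 -0.1 ] rows>= 4.2 q6~ 62.290545152450406
```

Request:
servo_tool --plan '[[[-4.35,-0.14,0,0,0,0],[-4.35,-0.14,0,0,0,0],[-4.35,-0.14,4,0,0,0],[-4.35,-0.14,8,0,0,0],[-4.35,-0.14,12,0,0,0],[-4.35,-0.14,16,0,0,0],[-4.35,-0.14,18,0,0,0],[-4.35,-0.14,19.5,0,0,0],[-4.35,-0.14,20.5,0,0,0],[-4.35,-0.14,21,0,0,0],[-4.35,-0.14,21.3,0,0,0],[-4.35,-0.14,21.6,0,0,0],[-4.35,-0.14,21.8,0,0,0],[-4.35,-0.14,22.0,0,0,0],[-4.35,-0.14,22.1,0,0,0]]]' --claw 0

```text
time: 3.25
tool_pos: [0.4268, -0.2849, 0.0796]
tcp_rot: [-3.137, 0.167, -0.001]
wrist_force: [0.2, -0.3, -0.0]
width: -0.001
```

```bash
python3 -c "
from h import *
show();c=cam('side','s1.png');cv2.imwrite('pics/s1z.png',cv2.resize(c['color'][120:240,280:440],None,fx=4,fy=4)[:,:,::-1])"
```

```text
t 3.25 p [ 0.4268 -0.2849  0.0796] yaw -6.1 zax [ 8.e-04 -0.e+00 -1.e+00] F [ 0.2 -0.3 -0. ] M [-0.01 -0.03 -0.01] w -0.01
```

View pics/s1z.png

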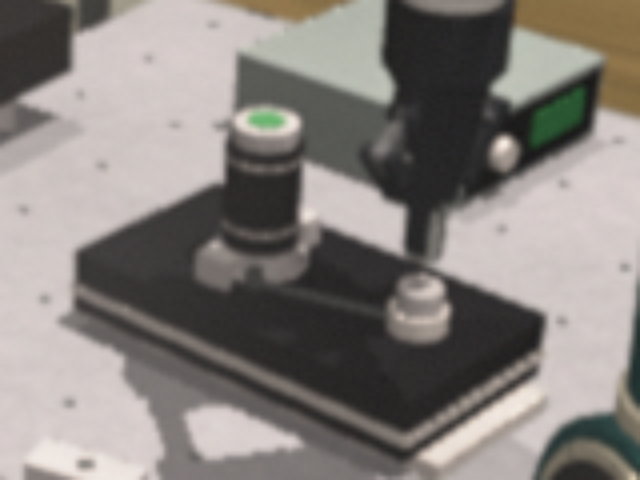

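```bash
python3 -c "
from h import *
show();c=cam('side');p=proj(c,[.4268,-.2849,.0796]);print(p,(p-[280,120])*4);p=proj(c,[.4268,-.2849,.09]);print(p,(p-[280,120])*4)
cv2.imwrite('pics/s2z.png',cv2.resize(c['color'][120:240,280:440],None,fx=4,fy=4)[:,:,::-1]);c=cam('scene')
cv2.imwrite('pics/s3z.png',cv2.resize(c['color'][80:230,120:300],None,fx=4,fy=4)[:,:,::-1])"
```

```text
t 3.3 p [ 0.4266 -0.2848  0.0793] yaw -6.1 zax [ 3.e-04  3.e-04 -1.e+00] F [-0.2 -0.2  0.4] M [ 0.01 -0.05 -0.  ] w -0.01
[384.41313199 194.46072105] [417.65252797 297.84288422]
[384.80227362 190.84455451] [419.20909449 283.37821805]
```

View pics/s2z.png

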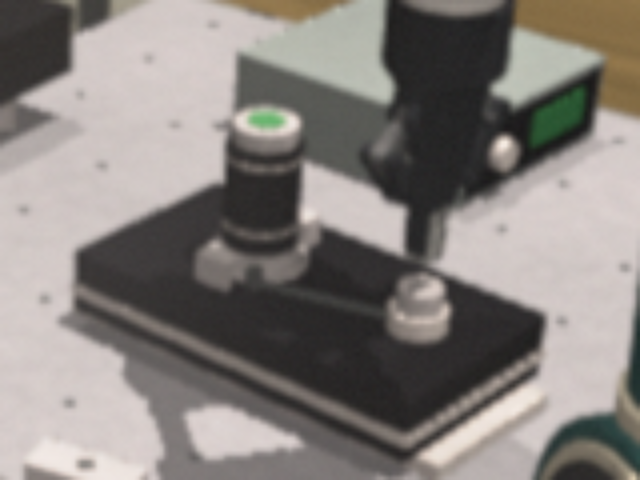

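View pics/s3z.png

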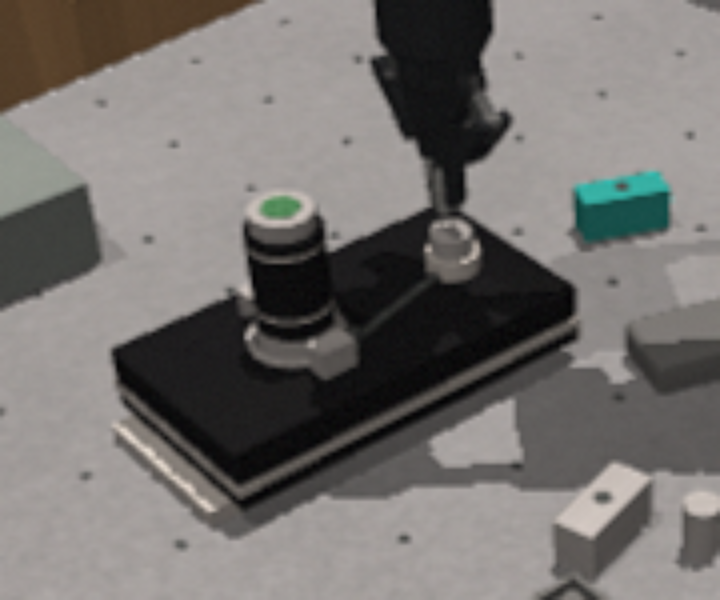

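```bash
cat >> h.py <<'E'
def tri(c1,p1,c2,p2):
    A=[];b=[]
    for c,p in((c1,p1),(c2,p2)):
        d=c['rotation']@np.array([(p[0]-c['cx'])/c['fx'],(p[1]-c['cy'])/c['fy'],1]);d/=np.linalg.norm(d)
        Q=np.eye(3)-np.outer(d,d);A.append(Q);b.append(Q@c['eye'])
    return np.linalg.lstsq(np.vstack(A),np.hstack(b),rcond=None)[0]
E
python3 -c "
from h import *
show();A=cam('scene');B=cam('side')
print('tip',tri(A,(231.7,133.2),B,(387,184.5)))
print('btn',tri(A,(233,138),B,(385.5,190.5)))
print('obj',tri(A,(120+282/4,80+207/4),B,(280+266/4,150)))
s=st();print(s['q'])
"
```

```text
t 3.4 p [ 0.4265 -0.2847  0.0793] yaw -6.1 zax [ 2.e-04  4.e-04 -1.e+00] F [ 0.4 -1.   0.1] M [-0.04  0.05  0.04] w 0.03
tip [ 0.4262432  -0.28961467  0.10349287]
btn [ 0.42616369 -0.2854624   0.08890148]
obj [ 0.5550491  -0.29782856  0.16107014]
[-6.37492953e-01  7.02193370e-02  2.06920777e+00  5.52836450e-04
  1.00240978e+00  1.03940623e+00]
```

```bash
python3 -c "
from h import *
a=cam('side')['color'][165:205,360:410];b=cam('scene')['color'][110:155,205:260]
f=lambda x:cv2.resize(np.clip(255*(x/255.)**.45,0,255).astype(np.uint8),(390,360),interpolation=cv2.INTER_CUBIC)
cv2.imwrite('pics/s4z.png',np.hstack([f(a),f(b)])[:,:,::-1])"
```

```text
(no output)
```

View pics/s4z.png

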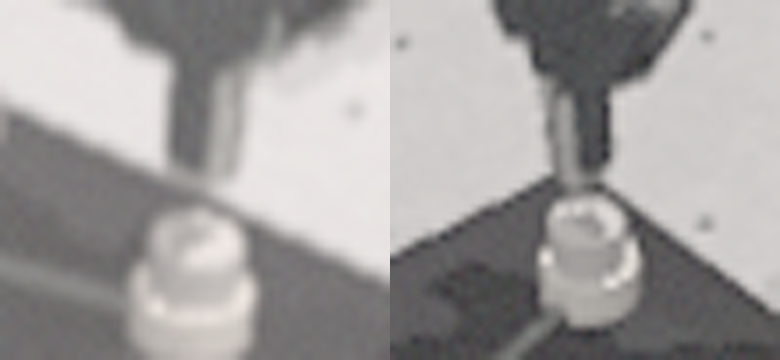

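Request:
servo_tool --plan '[[[0,0,0.3,0,0,0],[0,0,0.6,0,0,0],[0,0,0.8,0,0,0],[0,0,0.8,0,0,0]]]'

```text
time: 3.93
tool_pos: [0.4259, -0.2842, 0.0703]
tcp_rot: [-3.136, 0.167, 0.002]
wrist_force: [-0.6, -0.6, -0.3]
width: 0.002
```

```bash
python3 -c "
from h import *
show()
a=cam('side')['color'][165:205,360:410];b=cam('scene')['color'][110:155,205:260]
f=lambda x:cv2.resize(np.clip(255*(x/255.)**.45,0,255).astype(np.uint8),(390,360),interpolation=cv2.INTER_CUBIC)
cv2.imwrite('pics/s5z.png',np.hstack([f(a),f(b)])[:,:,::-1])"
```

```text
t 3.93 p [ 0.4259 -0.2842  0.0703] yaw -6.1 zax [-0.0012  0.0015 -1.    ] F [-0.6 -0.6 -0.3] M [-0.01 -0.04  0.01] w 0.01
```

View pics/s5z.png

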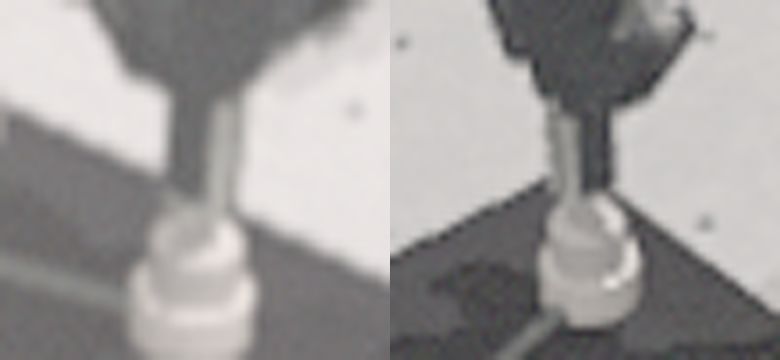

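Request:
servo_tool --plan '[[[0,0,0.2,0,0,0],[0,0,0.4,0,0,0],[0,0,0.5,0,0,0],[0,0,0.5,0,0,0]]]'

```text
time: 4.37
tool_pos: [0.426, -0.2843, 0.0654]
tcp_rot: [-3.136, 0.167, 0.002]
wrist_force: [-0.3, 0.5, 0.5]
width: -0.001
```

```bash
cat > sh.py <<'E'
from h import *
import sys
n=sys.argv[1];show()
A=cam('side');B=cam('scene');p=np.array(st()['tool_pos'])
def f(c,q,s):
    u=proj(c,q).round().astype(int);x=c['color'];x=cv2.copyMakeBorder(x,60,60,60,60,cv2.BORDER_CONSTANT);u=u+60
    x=x[u[1]-s:u[1]+s,u[0]-s:u[0]+s]
    return cv2.resize(np.clip(255*(x/255.)**.5,0,255).astype(np.uint8),(390,390),interpolation=cv2.INTER_CUBIC)
q=eval(sys.argv[2]) if len(sys.argv)>2 else p
s=int(sys.argv[3]) if len(sys.argv)>3 else 30
cv2.imwrite('pics/'+n,np.hstack([f(A,q,s),f(B,q,s)])[:,:,::-1])
E
python3 sh.py s6z.png
```

```text
t 4.37 p [ 0.426  -0.2843  0.0654] yaw -6.1 zax [-0.0011  0.0014 -1.    ] F [-0.3  0.5  0.5] M [-0.02 -0.06 -0.  ] w -0.01
```

View pics/s6z.png

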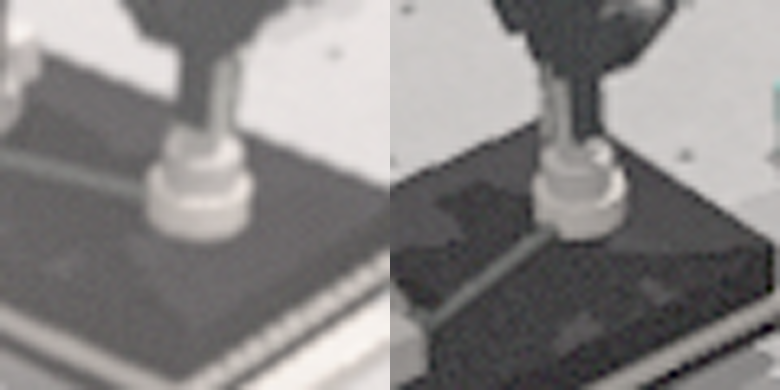

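Request:
servo_tool --plan '[[[0,0,0.2,0,0,0],[0,0,0.4,0,0,0],[0,0,0.5,0,0,0],[0,0,0.5,0,0,0]]]'

```text
time: 4.8
tool_pos: [0.426, -0.2844, 0.0605]
tcp_rot: [-3.136, 0.167, 0.002]
wrist_force: [-0.9, 0.4, 0.8]
width: -0.004
```

```bash
python3 sh.py s7z.png "(.426,-.284,.08)" 25
```

```text
t 4.8 p [ 0.426  -0.2844  0.0605] yaw -6.1 zax [-0.001   0.0013 -1.    ] F [-0.9  0.4  0.8] M [0.01 0.01 0.06] w -0.03
```

View pics/s7z.png

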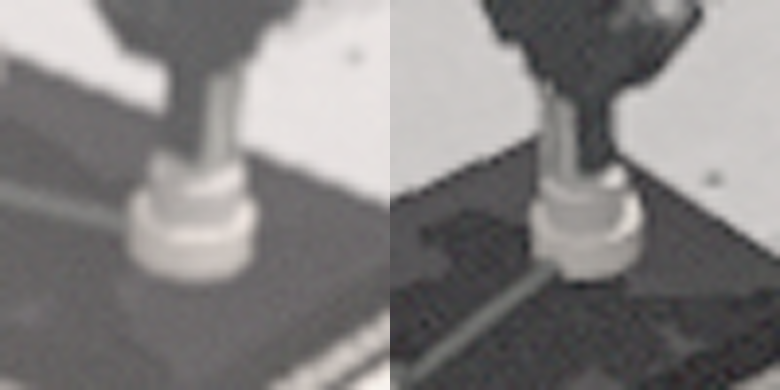

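Request:
servo_tool --plan '[[[0,0,0.1,0,0,0],[0,0,0.2,0,0,0],[0,0,0.3,0,0,0],[0,0,0.4,0,0,0],[0,0,0.4,0,0,0]]]'

```text
time: 5.32
tool_pos: [0.4262, -0.2845, 0.0567]
tcp_rot: [-3.136, 0.167, 0.001]
wrist_force: [-1.2, 0.7, 2.6]
width: -0.0
```

```bash
python3 sh.py s8z.png "(.426,-.284,.08)" 25
```

```text
t 5.32 p [ 0.4262 -0.2845  0.0567] yaw -6.1 zax [-6.e-04  1.e-03 -1.e+00] F [-1.2  0.7  2.6] M [ 0.09  0.09 -0.03] w -0.0
```

View pics/s8z.png

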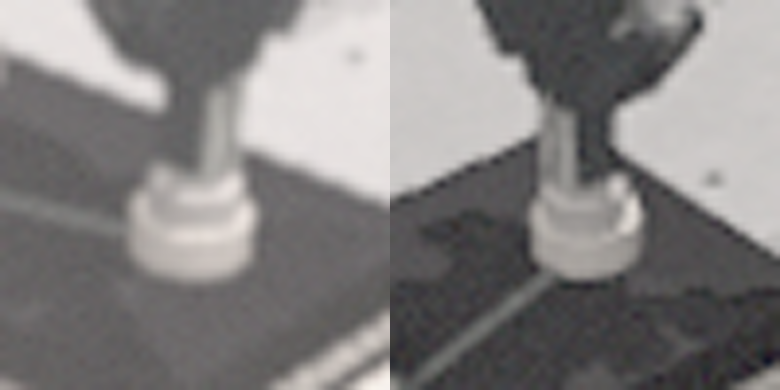

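Request:
servo_tool --plan '[[[0,0,0.1,0,0,0],[0,0,0.2,0,0,0],[0,0,0.3,0,0,0],[0,0,0.4,0,0,0],[0,0,0.5,0,0,0],[0,0,0.5,0,0,0]]]'

```text
time: 5.92
tool_pos: [0.4262, -0.2845, 0.0514]
tcp_rot: [-3.136, 0.167, 0.001]
wrist_force: [0.1, 0.5, 1.6]
width: 0.0
```

```bash
python3 sh.py s9z.png "(.426,-.284,.08)" 25
```

```text
t 5.92 p [ 0.4262 -0.2845  0.0514] yaw -6.1 zax [-6.e-04  1.e-03 -1.e+00] F [0.1 0.5 1.6] M [ 0.02  0.04 -0.04] w 0.0
```

View pics/s9z.png

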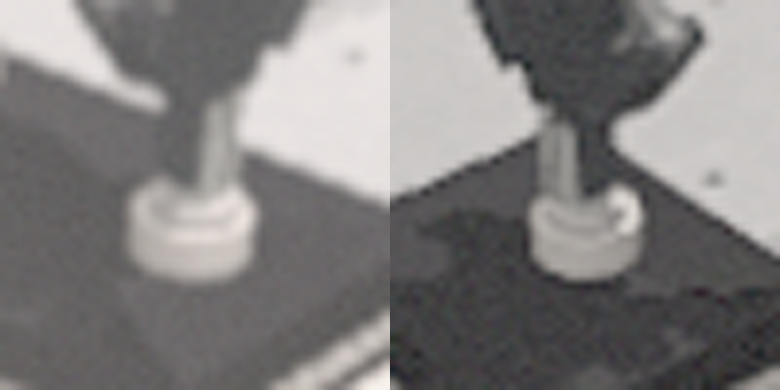

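Request:
servo_tool --plan '[[[0,0,0.1,0,0,0],[0,0,0.2,0,0,0],[0,0,0.2,0,0,0]]]'

```text
time: 6.27
tool_pos: [0.4263, -0.2845, 0.0495]
tcp_rot: [-3.136, 0.167, 0.001]
wrist_force: [-0.8, 0.6, 4.5]
width: -0.003
```

```bash
python3 -c "from h import *;show()"
```

```text
t 6.27 p [ 0.4263 -0.2845  0.0495] yaw -6.1 zax [-6.e-04  1.e-03 -1.e+00] F [-0.8  0.6  4.5] M [0.15 0.2  0.01] w -0.03
```

Request:
servo_tool --plan '[[[0,0,0.1,0,0,0],[0,0,0.2,0,0,0],[0,0,0.2,0,0,0]]]'

```text
time: 6.52
tool_pos: [0.4264, -0.2846, 0.0494]
tcp_rot: [-3.136, 0.167, 0.001]
wrist_force: [-6.2, 3.4, 15.8]
width: 0.003
```

```bash
python3 -c "from h import *;show()"
```

```text
t 6.52 p [ 0.4264 -0.2846  0.0494] yaw -6.09 zax [-9.0e-04  1.1e-03 -1.0e+00] F [-6.2  3.4 15.8] M [0.64 0.87 0.01] w 0.02
```

Request:
servo_tool --plan '[[[0,0,-2,0,0,0],[0,0,-6,0,0,0],[0,0,-10,0,0,0],[0,0,-14,0,0,0],[0,0,-18,0,0,0],[0,0,-18,0,0,0],[0,0,-18,0,0,0]]]' --claw 8.5

```text
time: 7.1
tool_pos: [0.4284, -0.2862, 0.2327]
tcp_rot: [3.134, -0.167, 0.008]
wrist_force: [-0.2, 0.4, 0.4]
width: 0.973
```

```bash
python3 sh.py s10.png "st()['tool_pos']+[0,0,-.03]" 60; python3 -c "
from h import *
c=cam('wrist','w2.png')"
```

```text
t 7.1 p [ 0.4284 -0.2862  0.2327] yaw -6.09 zax [ 0.0048 -0.003  -1.    ] F [-0.2  0.4  0.4] M [0.05 0.03 0.02] w 8.31
```

View pics/s10.png

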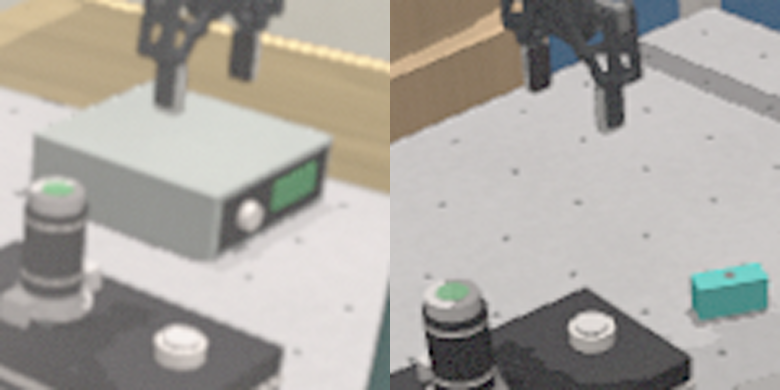

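View pics/w2.png

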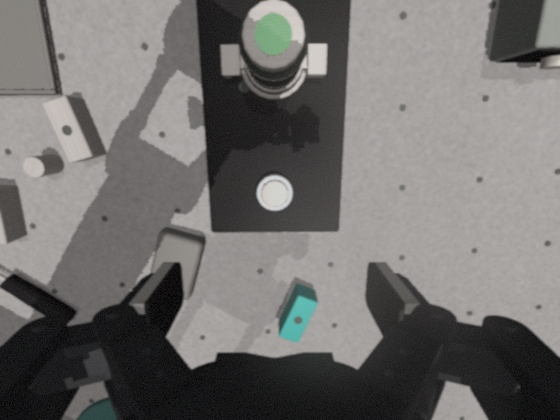

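```bash
python3 -c "
from h import *
show()
A=cam('side');B=cam('scene');q=np.array([.4284,-.2862,.2027])
a=proj(A,q).round();b=proj(B,q).round()
f=lambda c,x,y:(c[0]+(x-195)/3.25,c[1]+(y-195)/3.25)
for s,t in [((168,108),(219,129)),((243,78),(147,88)),((140,55),(247,78)),((265,30),(114,32))]:
  print(tri(A,f(a,*s),B,f(b,*t)).round(4))
"
```

```text
t 7.25 p [ 0.4255 -0.284   0.2273] yaw -6.09 zax [-0.0036  0.0031 -1.    ] F [0.8 0.2 0.1] M [-0.01 -0.01 -0.04] w 8.52
[ 0.4365 -0.2456  0.2804]
[ 0.4264 -0.338   0.279 ]
[ 0.4401 -0.2076  0.3316]
[ 0.4273 -0.3698  0.3111]
```

```bash
python3 -c "
from h import *
show();go(.555,-.2975,.14,-6)"
```

```text
t 7.35 p [ 0.4253 -0.2839  0.2268] yaw -6.09 zax [-0.0044  0.0038 -1.    ] F [ 0.2 -0.5 -1.4] M [0.02 0.01 0.02] w 8.5
row [13.08  0.    8.62] [-0.19  0.27 -0.09] rows>= 3.8 q6~ 67.80708773573019
```

Request:
servo_tool --plan '[[[4,0,0,0,0,0],[8,0,0,0,0,0],[12,0,0,-0.2,0.27,0],[13.05,0,2,-0.2,0.27,0],[13.05,0,5,-0.2,0.27,0],[13.05,0,7,-0.2,0.27,0],[13.05,0,8,-0.2,0.27,0],[13.05,0,8.6,-0.2,0.27,0],[13.05,0,8.6,-0.2,0.27,0],[13.05,0,8.6,-0.2,0.27,0]]]' --claw 8.5

```text
time: 8.18
tool_pos: [0.5548, -0.2977, 0.1407]
tcp_rot: [3.137, -0.167, 0.001]
wrist_force: [0.2, 0.4, 0.4]
width: 0.996
```

```bash
python3 sh.py s11.png "[.555,-.2975,.162]" 40; python3 -c "
from h import *
c=cam('wrist','w3.png')"
```

```text
t 8.18 p [ 0.5548 -0.2977  0.1407] yaw -6.11 zax [ 3.e-04 -4.e-04 -1.e+00] F [0.2 0.4 0.4] M [ 0.07 -0.03 -0.01] w 8.51
```

View pics/s11.png

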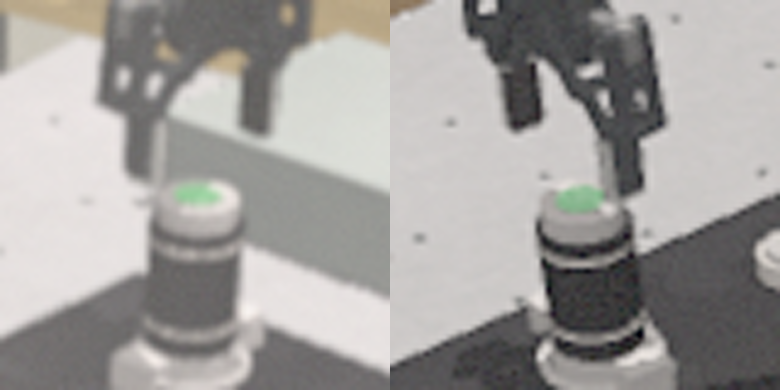

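View pics/w3.png

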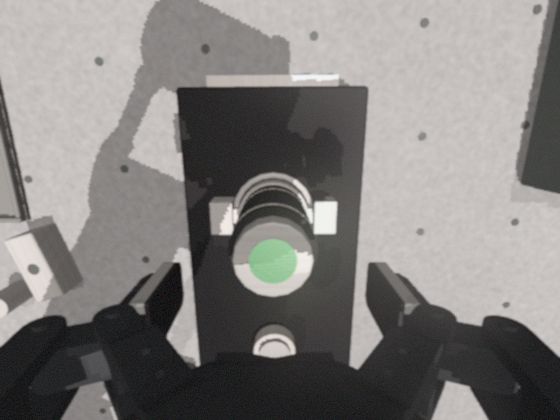

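```bash
python3 -c "
from h import *
c=cam('wrist');print(proj(c,(.555,-.2975,.162)),ray(c,273,261,.162))"
```

```text
[272.02390127 261.78655643] [ 0.55539868 -0.29806942  0.162     ]
```

Request:
servo_tool --plan '[[[0,0,1.5,0,0,0],[0,0,3,0,0,0],[0,0,4.5,0,0,0],[0,0,5.5,0,0,0],[0,0,6.2,0,0,0],[0,0,6.4,0,0,0],[0,0,6.4,0,0,0],[0,0,6.4,0,0,0]]]'

```text
time: 9.05
tool_pos: [0.5564, -0.2986, 0.079]
tcp_rot: [3.135, -0.167, 0.006]
wrist_force: [-0.4, 1.0, 0.4]
width: 0.994
```

```bash
python3 sh.py s12.png "[.555,-.2975,.13]" 40; python3 -c "
from h import *
c=cam('wrist','w4.png')"
```

```text
t 9.05 p [ 0.5564 -0.2986  0.079 ] yaw -6.11 zax [ 0.0038 -0.0025 -1.    ] F [-0.4  1.   0.4] M [ 0.04  0.04 -0.06] w 8.49
```

View pics/s12.png

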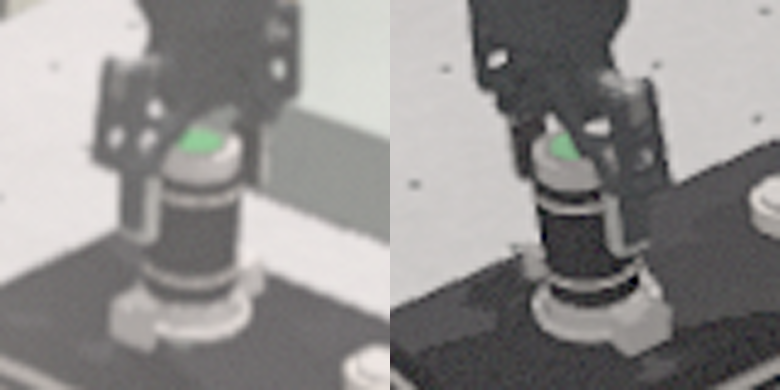

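View pics/w4.png

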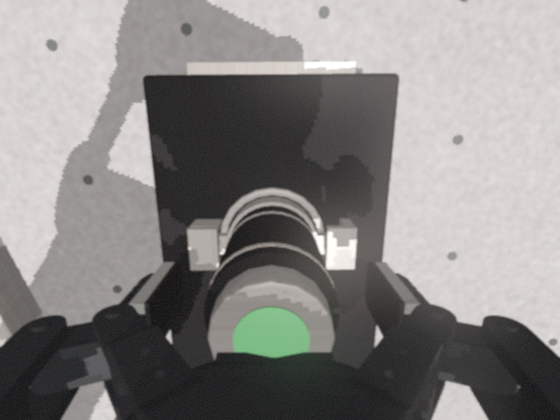

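Request:
servo_tool --plan '[[[0,0,0,0,0,0],[0,0,0,0,0,0],[0,0,0,0,0,0],[0,0,0,0,0,0],[0,0,0,0,0,0],[0,0,0,0,0,0],[0,0,0,0,0,0],[0,0,0,0,0,0]]]' --claw 4.5 --grip_force 35

```text
time: 9.87
tool_pos: [0.557, -0.2986, 0.08]
tcp_rot: [3.135, -0.167, 0.008]
wrist_force: [0.7, 2.0, 5.2]
width: 0.601
```

```bash
python3 sh.py s13.png "[.555,-.2975,.13]" 40;python3 -c "
from h import *
go(.555,-.298,.077,-6)"
```

```text
t 9.87 p [ 0.557  -0.2986  0.08  ] yaw -6.1 zax [ 0.0052 -0.0029 -1.    ] F [0.7 2.  5.2] M [ 0.38  0.07 -0.02] w 5.13
row [-0.21 -0.04  0.3 ] [ 0.13 -0.31 -0.1 ] rows>= 0.1 q6~ 67.76700611774783
```

View pics/s13.png

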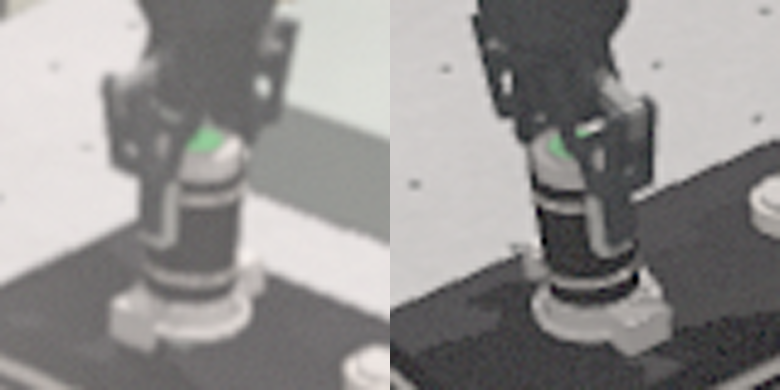

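Request:
servo_tool --plan '[[[0,0,0,0,0,-4],[0,0,0,0,0,-8],[0,0,0,0,0,-12],[0,0,0,0,0,-16],[0,0,0,0,0,-20],[-0.1,0,0,0,0,-24],[-0.1,-0.1,0,0,0,-28],[-0.1,-0.1,0,0,0,-30]]]'

```text
time: 10.63
tool_pos: [0.5558, -0.2977, 0.08]
tcp_rot: [3.069, 0.654, 0.006]
wrist_force: [-2.0, 1.4, 1.9]
width: 0.599
```

```bash
python3 -c "
from h import *
show()"
```

```text
t 10.63 p [ 0.5558 -0.2977  0.08  ] yaw 24.06 zax [ 0.0047 -0.0032 -1.    ] F [-2.   1.4  1.9] M [ 0.02  0.12 -0.14] w 5.11
```

Turning freely past the 15° pin. Continue.

Request:
servo_tool --plan '[[[0,0,0,0,0,-5],[0,0,0,0,0,-10],[0,0,0,0,0,-15],[0,0,0,0,0,-20],[0,0,0,0,0,-25],[0,0,0,0,0,-30],[0,-0.1,0,0,0,-35],[0,-0.1,0,0,0,-40],[0,-0.1,0,0,0,-45],[0,-0.1,0,0,0,-50],[0,-0.1,0,0,0,-55],[0,-0.1,0,0,0,-60],[0,-0.1,0,0,0,-60]]]'

```text
time: 11.72
tool_pos: [0.5556, -0.297, 0.0799]
tcp_rot: [2.327, 2.102, 0.003]
wrist_force: [1.0, 1.0, 2.2]
width: 0.6
```

```bash
python3 sh.py s14.png "[.555,-.2975,.11]" 40;
```

```text
t 11.72 p [ 0.5556 -0.297   0.0799] yaw 84.17 zax [ 0.0053 -0.0034 -1.    ] F [1.  1.  2.2] M [ 0.29 -0.24  0.04] w 5.12
```

View pics/s14.png

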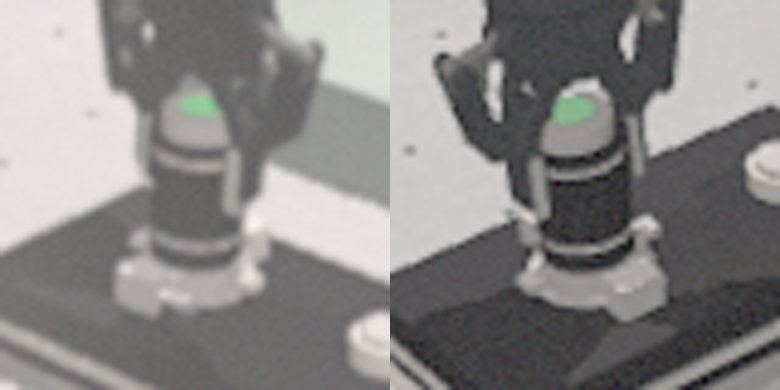

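Request:
servo_tool --plan '[[[0,0,-0.3,0,0,0],[0,0,-0.6,0,0,0],[0,0,-1,0,0,0],[0,0,-1.2,0,0,0]]]'

```text
time: 12.15
tool_pos: [0.5547, -0.2967, 0.0916]
tcp_rot: [2.333, 2.097, 0.001]
wrist_force: [0.4, -0.2, -4.1]
width: 0.598
```

```bash
python3 -c "
from h import *
show();c=cam('wrist','w5.png')"
```

```text
t 12.15 p [ 0.5547 -0.2967  0.0916] yaw 83.9 zax [ 0.0034 -0.003  -1.    ] F [ 0.4 -0.2 -4.1] M [-0.01 -0.02 -0.02] w 5.11
```

View pics/w5.png

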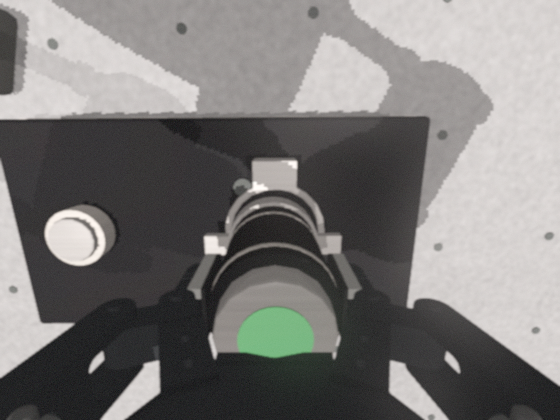

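```bash
python3 -c "
from h import *
show();go(.635,-.06,.20,84)"
```

```text
t 12.2 p [ 0.5552 -0.297   0.0922] yaw 83.9 zax [ 0.0045 -0.0036 -1.    ] F [-0.7 -0.5 -3.8] M [ 0.05 -0.07 -0.02] w 5.15
row [ 24.38   5.47 -10.83] [ 0.28  0.18 -0.1 ] rows>= 6.5 q6~ 0.6022512235196018
```

Request:
servo_tool --plan '[[[0,0,-2,0,0,0],[0,0,-4,0,0,0],[0,0,-7,0,0,0],[0,0,-10.8,0,0,0],[2,0.5,-10.8,0,0,0],[5,1.5,-10.8,0,0,0],[8.5,2,-10.8,0,0,0],[12,3,-10.8,0.3,0.2,0],[15.5,4,-10.8,0.3,0.2,0],[19,5,-10.8,0.3,0.2,0],[22,5.5,-10.8,0.3,0.2,0],[24,5.5,-10.8,0.3,0.2,0],[24.4,5.5,-10.8,0.3,0.2,0],[24.4,5.5,-10.8,0.3,0.2,0],[24.4,5.5,-10.8,0.3,0.2,0]]]'

```text
time: 13.45
tool_pos: [0.6349, -0.0603, 0.1995]
tcp_rot: [-2.336, -2.101, 0.002]
wrist_force: [-0.8, -1.4, -4.6]
width: 0.602
```

```bash
python3 -c "
from h import *
show();c=cam('wrist','w6.png')"
```

```text
t 13.45 p [ 0.6349 -0.0603  0.1995] yaw 83.93 zax [-1.e-03 -6.e-04 -1.e+00] F [-0.8 -1.4 -4.6] M [ 0.03 -0.02  0.01] w 5.14
```

View pics/w6.png

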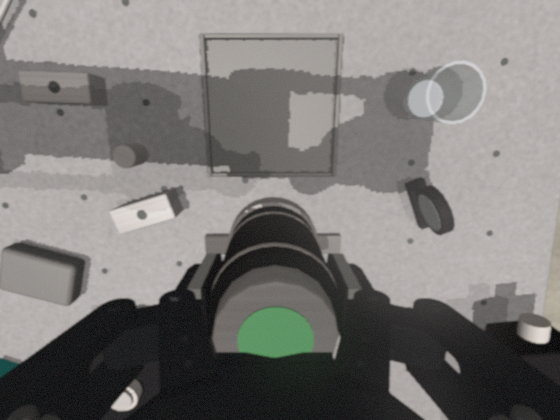

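```bash
python3 -c "
from h import *
c=cam('wrist')
z=cv2.resize(c['color'][20:190,185:360],None,fx=3.4,fy=3.4,interpolation=cv2.INTER_CUBIC);cv2.imwrite('pics/w6z.png',z[:,:,::-1])
P=np.array([ray(c,*p,.014) for p in [(201,35),(342,34),(337,177),(208,178)]]);print(P.round(4).tolist(),P.mean(0));d=P[0]-P[3];print(np.degrees(np.arctan2(d[1],d[0])),np.linalg.norm(d),np.linalg.norm(P[0]-P[1]))"
```

```text
[[0.5772, 0.106, 0.014], [0.7225, 0.0913, 0.014], [0.7096, -0.0568, 0.014], [0.56, -0.042, 0.014]] [0.64232656 0.02461592 0.014     ]
83.38228497393997 0.14901457844876084 0.1459945926910718
```

View pics/w6z.png

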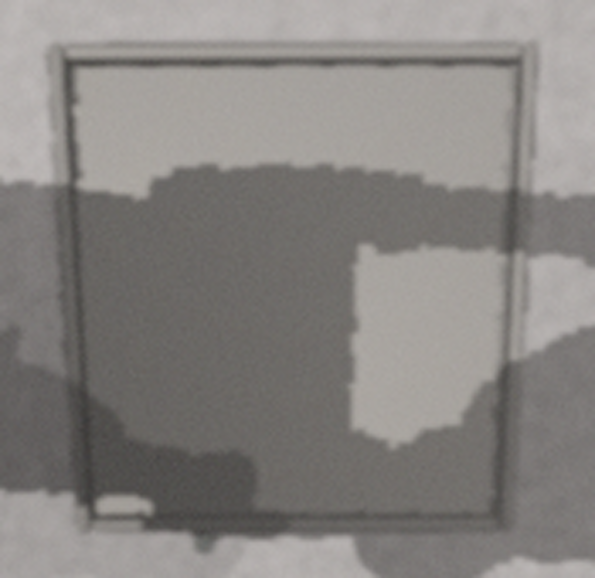

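```bash
python3 -c "
from h import *
show();go(.641,.027,.030,84)"
```

```text
t 13.55 p [ 0.635  -0.0612  0.1996] yaw 83.84 zax [-7.e-04 -3.e-04 -1.e+00] F [-0.6 -0.4 -3.5] M [ 0.01 -0.    0.03] w 5.12
row [ 8.84 -0.34 16.96] [-0.04  0.02 -0.16] rows>= 4.6 q6~ 8.41196897549355
```

Request:
servo_tool --plan '[[[3,-0.1,0,0,0,0],[6,-0.2,0,0,0,0],[8.8,-0.35,2,0,0,0],[8.85,-0.35,5,0,0,0],[8.85,-0.35,9,0,0,0],[8.85,-0.35,12,0,0,0],[8.85,-0.35,14,0,0,0],[8.85,-0.35,15.5,0,0,0],[8.85,-0.35,16.5,0,0,0],[8.85,-0.35,16.8,0,0,0],[8.85,-0.35,17,0,0,0],[8.85,-0.35,17.1,0,0,0],[8.85,-0.35,17.1,0,0,0]]]'

```text
time: 14.63
tool_pos: [0.6422, 0.0268, 0.0301]
tcp_rot: [2.337, 2.097, 0.002]
wrist_force: [0.4, 0.4, -4.7]
width: 0.601
```

```bash
python3 sh.py s15.png "[.641,.027,.05]" 50
```

```text
t 14.63 p [0.6422 0.0268 0.0301] yaw 83.81 zax [ 1.9e-03 -3.0e-04 -1.0e+00] F [ 0.4  0.4 -4.7] M [-0.02  0.01  0.03] w 5.13
```

View pics/s15.png

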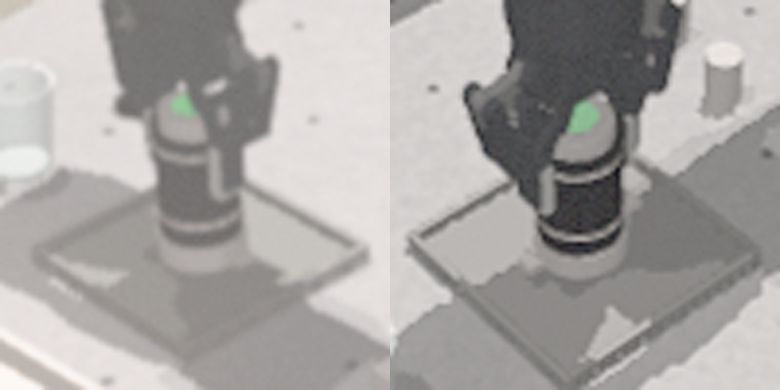

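Request:
servo_tool --plan '[[[0,0,0.1,0,0,0],[0,0,0.2,0,0,0],[0,0,0.3,0,0,0],[0,0,0.4,0,0,0],[0,0,0.4,0,0,0]]]'

```text
time: 15.15
tool_pos: [0.6418, 0.0271, 0.0258]
tcp_rot: [2.337, 2.098, 0.001]
wrist_force: [-0.2, 0.1, -4.2]
width: 0.601
```

```bash
python3 -c "
from h import *
show()"
```

```text
t 15.15 p [0.6418 0.0271 0.0258] yaw 83.84 zax [ 1.3e-03 -3.0e-04 -1.0e+00] F [-0.2  0.1 -4.2] M [-0.01  0.01 -0.01] w 5.13
```

Request:
servo_tool --plan '[[[0,0,0.1,0,0,0],[0,0,0.2,0,0,0],[0,0,0.2,0,0,0]]]'

```text
time: 15.4
tool_pos: [0.6419, 0.0271, 0.025]
tcp_rot: [2.337, 2.098, 0.001]
wrist_force: [-2.6, 0.5, 3.4]
width: 0.601
```

```bash
python3 -c "
from h import *
show()"
```

```text
t 15.4 p [0.6419 0.0271 0.025 ] yaw 83.84 zax [ 1.3e-03 -3.0e-04 -1.0e+00] F [-2.6  0.5  3.4] M [-0.    0.58  0.02] w 5.13
```

Touched down (force went from −4.2 to +3.4 N). Release and rise.

Request:
servo_tool --plan '[[[0,0,0,0,0,0],[0,0,0,0,0,0],[0,0,0,0,0,0],[0,0,0,0,0,0],[0,0,0,0,0,0],[0,0,0,0,0,0],[0,0,0,0,0,0]]]' --claw 8.5

```text
time: 15.98
tool_pos: [0.6419, 0.0271, 0.025]
tcp_rot: [2.337, 2.098, 0.001]
wrist_force: [-0.5, 0.8, 0.5]
width: 0.997
```

Request:
servo_tool --plan '[[[0,0,-2,0,0,0],[0,0,-4,0,0,0],[0,0,-7,0,0,0],[0,0,-11,0,0,0],[0,0,-15,0,0,0],[0,0,-19,0,0,0],[-3,0,-23,0,0,0],[-6,2,-26,0,0,0],[-9,5,-28,0,0,0],[-9,8,-28,0,0,0],[-9,11,-28,0,0,0],[-9,14,-28,0,0,0],[-9,14,-28,0,0,0],[-9,14,-28,0,0,0]]]'

```text
time: 17.15
tool_pos: [0.7716, -0.0777, 0.3022]
tcp_rot: [-2.337, -2.097, 0.003]
wrist_force: [-0.2, -1.0, -0.6]
width: 0.994
```

```bash
python3 sh.py s16.png "[.55,.027,.03]" 70; python3 -c "
from h import *
show();c=cam('wrist','w7.png')"
```

```text
t 17.15 p [ 0.7716 -0.0777  0.3022] yaw 83.82 zax [-2.3e-03  1.0e-04 -1.0e+00] F [-0.2 -1.  -0.6] M [ 0.02 -0.   -0.02] w 8.49
t 17.25 p [ 0.7705 -0.0772  0.3045] yaw 83.85 zax [-2.e-04 -2.e-04 -1.e+00] F [-0.7  0.  -1.3] M [0.02 0.04 0.02] w 8.51
```

View pics/s16.png

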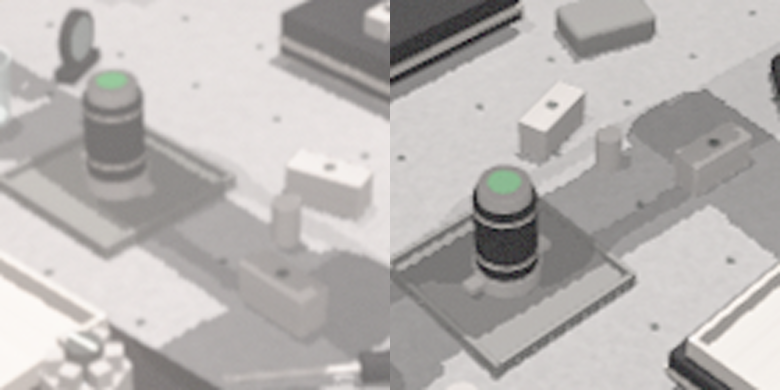

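View pics/w7.png

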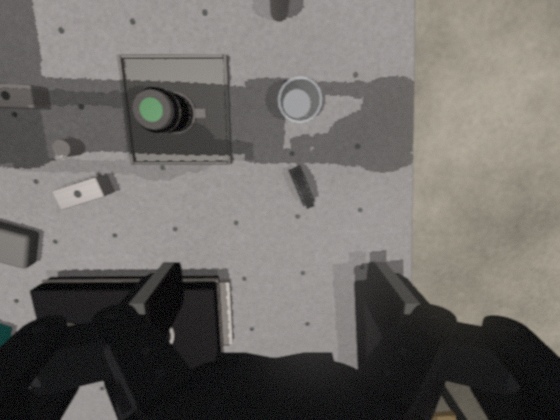

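```bash
python3 -c "
from h import *
go(.46,.0,.27,0)"
```

```text
row [  4.34 -31.67   3.51] [ 5.000e-02 -2.000e-02  8.385e+01] rows>= 11.7 q6~ 90.0
```

Request:
servo_tool --plan '[[[4.3,-31.7,0,0,0,84],[4.3,-31.7,0,0,0,84],[4.3,-31.7,0,0,0,84],[4.3,-31.7,0,0,0,84],[4.3,-31.7,0,0,0,84],[4.3,-31.7,0,0,0,84],[4.3,-31.7,0,0,0,84],[4.3,-31.7,0,0,0,84],[4.3,-31.7,0,0,0,84],[4.3,-31.7,3.5,0,0,84],[4.3,-31.7,3.5,0,0,84],[4.3,-31.7,3.5,0,0,84],[4.3,-31.7,3.5,0,0,84],[4.3,-31.7,3.5,0,0,84],[4.3,-31.7,3.5,0,0,84]]]'

```text
time: 18.55
tool_pos: [0.4596, -0.0002, 0.271]
tcp_rot: [3.141, -0.0, 0.004]
wrist_force: [0.3, 1.2, 0.2]
width: 0.995
```

```bash
python3 -c "
from h import *
show();c=cam('wrist','w8.png')"
```

```text
t 18.55 p [ 4.596e-01 -2.000e-04  2.710e-01] yaw -0.0 zax [ 2.8e-03 -4.0e-04 -1.0e+00] F [0.3 1.2 0.2] M [0.02 0.02 0.01] w 8.5
```

View pics/w8.png

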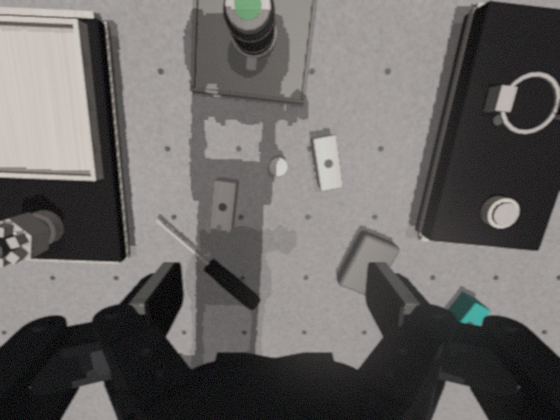

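```bash
python3 -c "
from h import *
c=cam('wrist');z=cv2.resize(c['color'][120:250,190:350],None,fx=4.8,fy=4.6,interpolation=cv2.INTER_CUBIC);z=np.clip(255*(z/255.)**.6,0,255).astype(np.uint8);cv2.imwrite('pics/w8z.png',z[:,:,::-1])"
```

```text
(no output)
```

View pics/w8z.png

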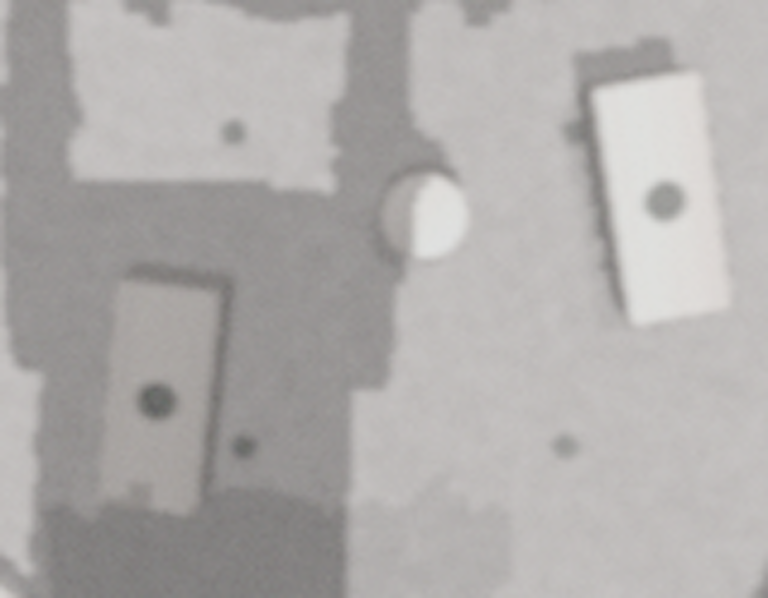

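```bash
python3 -c "
from h import *
c=cam('wrist');f=lambda x,y:(190+x/4.8,120+y/4.6)
for n,q in [('w1',[(594,92),(700,72),(730,304),(632,325)]),('w2',[(116,278),(222,290),(203,515),(100,503)])]:
  P=np.array([ray(c,*f(*p),.036) for p in q]);a=P[0]-P[3];b=P[1]-P[2]
  print(n,P.mean(0).round(4),[np.degrees(np.arctan2(v[1],v[0])).round(1) for v in(a,b)],np.linalg.norm(a),np.linalg.norm(P[0]-P[1]))
print(ray(c,*f(665,200),.036),ray(c,*f(157,401),.036))
go(.424,.069,.1,-6)
"
```

```text
w1 [ 0.4832 -0.0718  0.036 ] [np.float64(11.0), np.float64(10.2)] 0.06733059472428073 0.02856310219254325
w2 [0.4251 0.0683 0.036 ] [np.float64(-6.9), np.float64(-6.5)] 0.06889910323219467 0.02944211036480729
[ 0.4833806  -0.07199885  0.036     ] [0.42445807 0.06923594 0.036     ]
row [-3.63 -6.94 17.05] [ 0.02 -0.11  5.92] rows>= 4.5 q6~ 105.24305125587804
```

Request:
servo_tool --plan '[[[-3.6,-6.95,2,0,0,6.6],[-3.6,-6.95,6,0,0,6.6],[-3.6,-6.95,10,0,0,6.6],[-3.6,-6.95,14,0,0,6.6],[-3.6,-6.95,18,0,0,6.6],[-3.6,-6.95,21,0,0,6.6],[-3.6,-6.95,22.5,0,0,6.6],[-3.6,-6.95,22.5,0,0,6.6],[-3.6,-6.95,22.5,0,0,6.6]]]' --claw 5.2

```text
time: 19.45
tool_pos: [0.4236, 0.069, 0.0449]
tcp_rot: [3.136, -0.182, -0.001]
wrist_force: [0.8, -0.4, -0.1]
width: 0.611
```

```bash
python3 sh.py s17.png "[.4248,.0688,.04]" 40; python3 -c "
from h import *
c=cam('wrist','w9.png')
go(.4248,.0688,-.018,-6.7)"
```

```text
t 19.45 p [0.4236 0.069  0.0449] yaw -6.65 zax [-7.e-04 -7.e-04 -1.e+00] F [ 0.8 -0.4 -0.1] M [ 0.01 -0.03  0.02] w 5.22
row [-0.25  0.08  6.59] [-0.05 -0.37  0.02] rows>= 1.6 q6~ 105.89966002219118
```

View pics/s17.png

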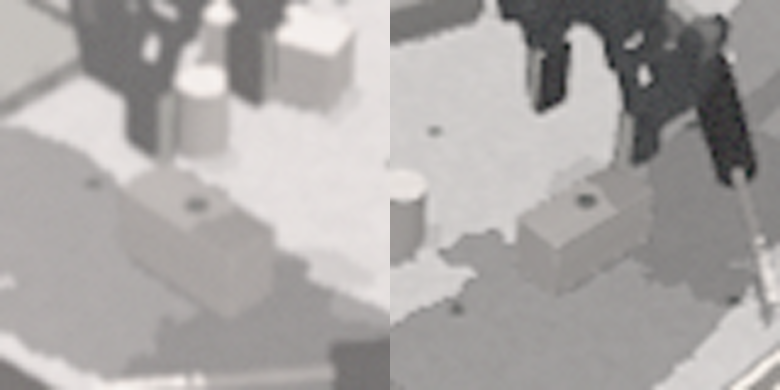

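View pics/w9.png

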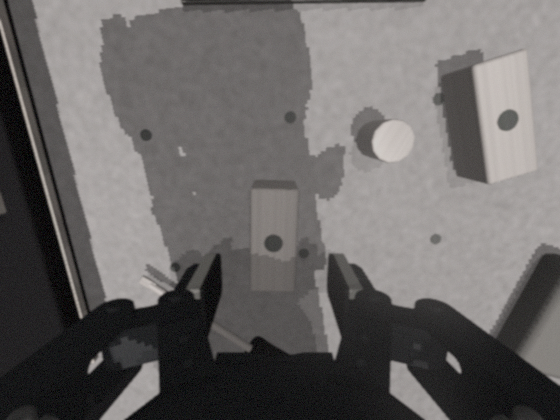

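Request:
servo_tool --plan '[[[0.05,0,1.5,0,0,0],[0.05,0,3,0,0,0],[0.05,0,4.2,0,0,0],[0.05,0,5,0,0,0],[0.05,0,5.5,0,0,0],[0.05,0,5.8,0,0,0],[0.05,0,5.8,0,0,0]]]'

```text
time: 20.18
tool_pos: [0.4284, 0.0693, -0.0097]
tcp_rot: [-3.136, 0.183, -0.011]
wrist_force: [-0.1, 0.0, 0.3]
width: 0.611
```

```bash
python3 sh.py s18.png "[.4248,.0688,.03]" 40
```

```text
t 20.18 p [ 0.4284  0.0693 -0.0097] yaw -6.68 zax [ 7.1e-03  2.0e-04 -1.0e+00] F [-0.1  0.   0.3] M [ 0.01 -0.03 -0.01] w 5.22
```

View pics/s18.png

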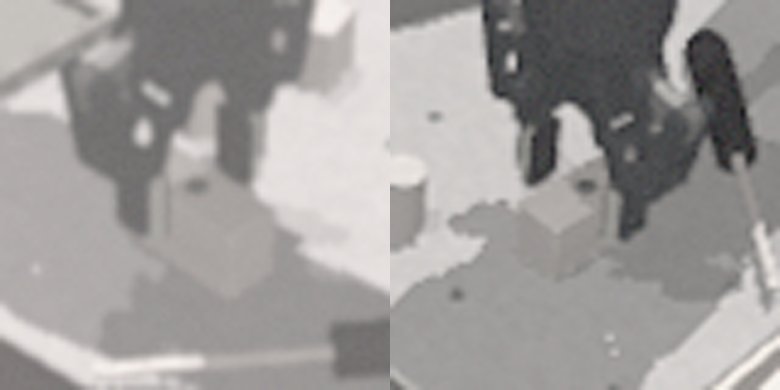

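Request:
servo_tool --plan '[[[-0.25,0,0.4,0,0.4,0],[-0.3,0,0.8,0,0.4,0],[-0.3,0,1.0,0,0.4,0],[-0.3,0,1.0,0,0.4,0]]]'

```text
time: 20.62
tool_pos: [0.425, 0.0697, -0.02]
tcp_rot: [-3.136, 0.183, -0.021]
wrist_force: [0.5, -0.8, -0.3]
width: 0.607
```

Request:
servo_tool --plan '[[[0,0,0,0,0,0],[0,0,0,0,0,0],[0,0,0,0,0,0],[0,0,0,0,0,0],[0,0,0,0,0,0],[0,0,0,0,0,0],[0,0,0,0,0,0]]]' --claw 2.0 --grip_force 50

```text
time: 21.2
tool_pos: [0.425, 0.0699, -0.0199]
tcp_rot: [-3.136, 0.183, -0.021]
wrist_force: [-1.9, 2.5, 2.3]
width: 0.343
```

```bash
python3 -c "
from h import *
show()"
```

```text
t 21.2 p [ 0.425   0.0699 -0.0199] yaw -6.68 zax [ 1.360e-02 -3.000e-04 -9.999e-01] F [-1.9  2.5  2.3] M [ 0.42  0.13 -0.01] w 2.93
```

```bash
python3 -c "
from h import *
show();go(.50,.30,.20,-6)"
```

```text
t 21.2 p [ 0.425   0.0699 -0.0199] yaw -6.68 zax [ 1.360e-02 -3.000e-04 -9.999e-01] F [-1.9  2.5  2.3] M [ 0.42  0.13 -0.01] w 2.93
row [  5.07 -23.76 -21.89] [-0.07 -0.78 -0.68] rows>= 7.8 q6~ 126.96375653207352
```

Request:
servo_tool --plan '[[[0,0,-2,0,0,0],[0,0,-5,0,0,0],[0,0,-9,0,-0.8,0],[0,0,-13,0,-0.8,0],[0,0,-17,0,-0.8,0],[0,-3,-20,0,-0.8,0],[2,-7,-21.9,0,-0.8,0],[4,-11,-21.9,0,-0.8,0],[5,-15,-21.9,0,-0.8,-0.7],[5,-19,-21.9,0,-0.8,-0.7],[5,-22,-21.9,0,-0.8,-0.7],[5,-23.8,-21.9,0,-0.8,-0.7],[5,-23.8,-21.9,0,-0.8,-0.7],[5,-23.8,-21.9,0,-0.8,-0.7]]]'

```text
time: 22.37
tool_pos: [0.4981, 0.3005, 0.1976]
tcp_rot: [3.135, -0.16, -0.006]
wrist_force: [-1.0, -1.4, -6.5]
width: 0.342
```

```bash
python3 -c "
from h import *
show();c=cam('wrist','w10.png')"
```

```text
t 22.37 p [0.4981 0.3005 0.1976] yaw -5.84 zax [-0.0037 -0.0019 -1.    ] F [-1.  -1.4 -6.5] M [ 0.02 -0.02  0.02] w 2.92
```

View pics/w10.png

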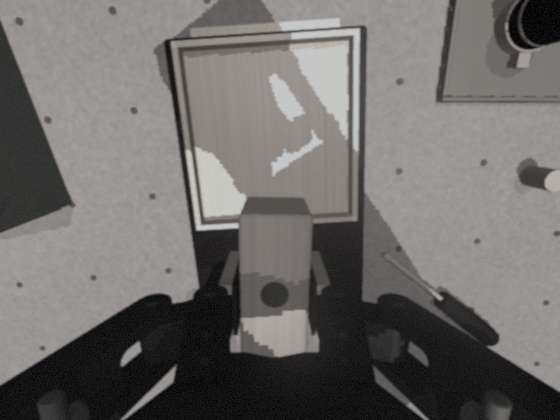

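```bash
python3 -c "
from h import *
show();c=cam('wrist');z=cv2.resize(c['color'][15:245,155:375],None,fx=3.4,fy=2.6,interpolation=cv2.INTER_CUBIC);cv2.imwrite('pics/w10z.png',z[:,:,::-1])
for zz in(.07,.074):
  P=np.array([ray(c,*p,zz) for p in [(170,41),(361,28),(357,221),(196,230)]]);print(P.round(4).tolist(),P.mean(0),[np.linalg.norm(P[i]-P[i-1]).round(4) for i in range(4)])
  for i,j in((0,3),(1,2)):
    d=P[i]-P[j];print(np.degrees(np.arctan2(d[1],d[0])))
"
```

```text
t 22.42 p [0.4982 0.2996 0.1979] yaw -5.91 zax [-0.0034 -0.0018 -1.    ] F [-1.1 -0.2 -6. ] M [-0.02 -0.02  0.02] w 2.9
[[0.6474, 0.3747, 0.07], [0.6404, 0.2089, 0.07], [0.4662, 0.2176, 0.07], [0.4735, 0.382, 0.07]] [0.55687416 0.29581173 0.07      ] [np.float64(0.1741), np.float64(0.166), np.float64(0.1745), np.float64(0.1645)]
-2.382407138624301
-2.8549984672413133
[[0.6463, 0.3736, 0.074], [0.6394, 0.21, 0.074], [0.4675, 0.2186, 0.074], [0.4748, 0.3808, 0.074]] [0.55701079 0.29576286 0.074     ] [np.float64(0.1717), np.float64(0.1637), np.float64(0.1721), np.float64(0.1623)]
-2.382407138624299
-2.8549984672413156
```

View pics/w10z.png

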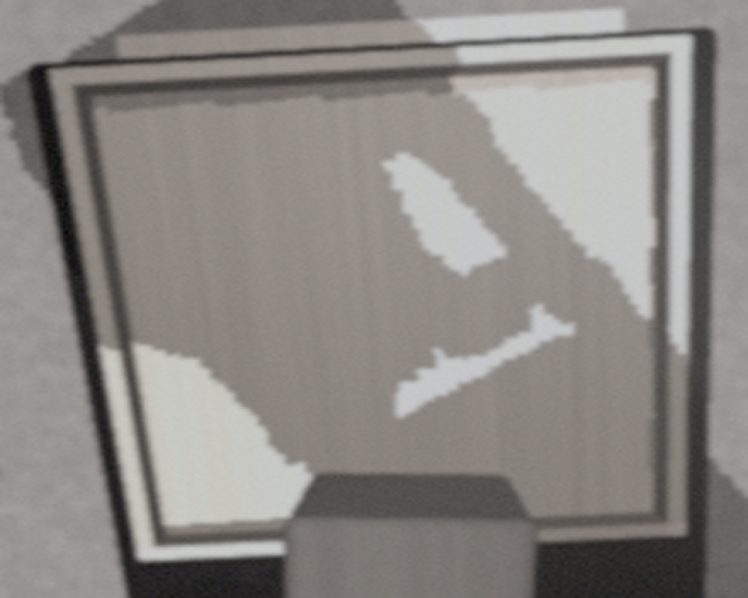

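```bash
python3 -c "
from h import *
go(.5585,.3338,.045,-2.6)"
```

```text
row [ 5.67 -4.09 15.3 ] [ 0.09  0.16 -3.37] rows>= 4.0 q6~ 123.4655931112024
```

Request:
servo_tool --plan '[[[3,-2,0,0,0,-2],[5.7,-4.1,1,0.1,0.1,-3.4],[5.7,-4.1,5,0.1,0.1,-3.4],[5.7,-4.1,9,0.1,0.1,-3.4],[5.7,-4.1,12,0.1,0.1,-3.4],[5.7,-4.1,14,0.1,0.1,-3.4],[5.7,-4.1,15,0.1,0.1,-3.4],[5.7,-4.1,15.3,0.1,0.1,-3.4],[5.7,-4.1,15.3,0.1,0.1,-3.4],[5.7,-4.1,15.3,0.1,0.1,-3.4]]]'

```text
time: 23.3
tool_pos: [0.5604, 0.3341, 0.047]
tcp_rot: [-3.139, 0.072, -0.003]
wrist_force: [-0.5, 0.1, -4.3]
width: 0.341
```

```bash
python3 sh.py s19.png "[.5568,.2958,.06]" 60
```

```text
t 23.3 p [0.5604 0.3341 0.047 ] yaw -2.61 zax [ 0.0018  0.0017 -1.    ] F [-0.5  0.1 -4.3] M [ 0.02 -0.04 -0.  ] w 2.91
```

View pics/s19.png

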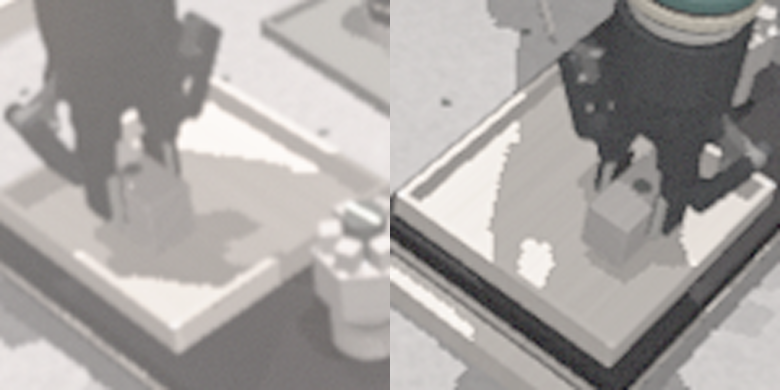

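Request:
servo_tool --plan '[[[0,0,0.3,0,0,0],[0,0,0.6,0,0,0],[0,0,0.8,0,0,0],[0,0,0.9,0,0,0],[0,0,0.9,0,0,0]]]'

```text
time: 23.82
tool_pos: [0.5604, 0.3345, 0.0383]
tcp_rot: [-3.139, 0.071, -0.003]
wrist_force: [-0.4, -0.5, -6.0]
width: 0.344
```

```bash
python3 -c "
from h import *
show()"
```

```text
t 23.82 p [0.5604 0.3345 0.0383] yaw -2.58 zax [ 0.0022  0.002  -1.    ] F [-0.4 -0.5 -6. ] M [-0.01  0.   -0.07] w 2.94
```

Request:
servo_tool --plan '[[[0,0,0.1,0,0,0],[0,0,0.2,0,0,0],[0,0,0.3,0,0,0],[0,0,0.3,0,0,0]]]'

```text
time: 24.15
tool_pos: [0.5602, 0.3344, 0.0349]
tcp_rot: [-3.139, 0.071, -0.003]
wrist_force: [-0.0, 0.3, -5.6]
width: 0.341
```

```bash
python3 -c "
from h import *
show()"
```

```text
t 24.15 p [0.5602 0.3344 0.0349] yaw -2.58 zax [ 0.0017  0.0016 -1.    ] F [-0.   0.3 -5.6] M [-0.01 -0.01 -0.  ] w 2.91
```

Request:
servo_tool --plan '[[[0,0,0.1,0,0,0],[0,0,0.2,0,0,0],[0,0,0.2,0,0,0]]]'

```text
time: 24.4
tool_pos: [0.5599, 0.3343, 0.0326]
tcp_rot: [-3.139, 0.071, -0.002]
wrist_force: [0.3, 0.4, -6.1]
width: 0.34
```

```bash
python3 -c "
from h import *
show()"
```

```text
t 24.4 p [0.5599 0.3343 0.0326] yaw -2.58 zax [ 0.0012  0.0014 -1.    ] F [ 0.3  0.4 -6.1] M [-0.07  0.02 -0.  ] w 2.9
```

Request:
servo_tool --plan '[[[0,0,0.1,0,0,0],[0,0,0.2,0,0,0],[0,0,0.2,0,0,0]]]'

```text
time: 24.65
tool_pos: [0.5601, 0.3343, 0.0307]
tcp_rot: [-3.139, 0.071, -0.002]
wrist_force: [0.4, 0.6, -5.3]
width: 0.343
```

```bash
python3 -c "
from h import *
show()"
```

```text
t 24.65 p [0.5601 0.3343 0.0307] yaw -2.57 zax [ 0.0014  0.0015 -1.    ] F [ 0.4  0.6 -5.3] M [ 0.01 -0.01 -0.  ] w 2.93
```

Request:
servo_tool --plan '[[[0,0,0.1,0,0,0],[0,0,0.2,0,0,0],[0,0,0.2,0,0,0]]]'

```text
time: 24.9
tool_pos: [0.5601, 0.3344, 0.0304]
tcp_rot: [-3.139, 0.071, -0.002]
wrist_force: [-4.9, -2.4, 5.6]
width: 0.344
```

```bash
python3 sh.py s20.png "[.5568,.2958,.06]" 60
```

```text
t 24.9 p [0.5601 0.3344 0.0304] yaw -2.58 zax [ 0.0015  0.0015 -1.    ] F [-4.9 -2.4  5.6] M [-0.42  0.58 -0.06] w 2.94
```

View pics/s20.png

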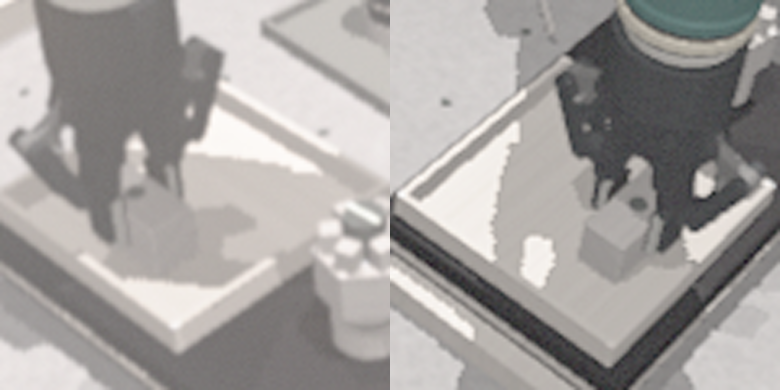

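Request:
servo_tool --plan '[[[0,0,0,0,0,0],[0,0,0,0,0,0],[0,0,0,0,0,0],[0,0,0,0,0,0],[0,0,0,0,0,0]]]' --claw 3.9

```text
time: 25.42
tool_pos: [0.5605, 0.3346, 0.0306]
tcp_rot: [-3.139, 0.071, -0.003]
wrist_force: [-0.1, -0.2, 0.3]
width: 0.456
```

```bash
python3 sh.py s21.png "[.5568,.2958,.06]" 60
```

```text
t 25.42 p [0.5605 0.3346 0.0306] yaw -2.58 zax [ 0.0022  0.0019 -1.    ] F [-0.1 -0.2  0.3] M [ 0.05 -0.01  0.02] w 3.9
```

View pics/s21.png

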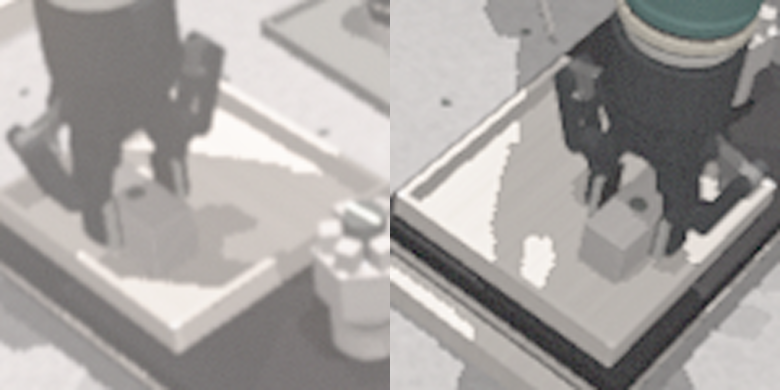

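```bash
python3 -c "
from h import *
show();go(.4833,-.072,.2,10.5)"
```

```text
t 25.52 p [0.5602 0.3345 0.0304] yaw -2.58 zax [ 0.0017  0.0016 -1.    ] F [-0.2 -0.4  0.6] M [ 0.02  0.03 -0.01] w 3.92
row [ -5.83  40.92 -17.04] [ -0.09  -0.11 -13.08] rows>= 10.7 q6~ 71.02663451425892
```

Request:
servo_tool --plan '[[[0,0,-1,0,0,0],[0,0,-3,0,0,0],[0,0,-6,0,0,0],[0,0,-10,0,0,0],[0,0,-14,0,0,0],[0,0,-17,0,0,0],[-5.8,41,-17,0,0,-13],[-5.8,41,-17,0,0,-13],[-5.8,41,-17,0,0,-13],[-5.8,41,-17,0,0,-13],[-5.8,41,-17,0,0,-13],[-5.8,41,-17,0,0,-13],[-5.8,41,-17,0,0,-13],[-5.8,41,-17,0,0,-13],[-5.8,41,-17,0,0,-13],[-5.8,41,-17,0,0,-13],[-5.8,41,-17,0,0,-13],[-5.8,41,-17,0,0,-13],[-5.8,41,-17,0,0,-13],[-5.8,41,-17,0,0,-13]]]' --claw 5.2

```text
time: 27.18
tool_pos: [0.4839, -0.0718, 0.1999]
tcp_rot: [-3.127, -0.287, -0.004]
wrist_force: [-0.2, -0.3, -0.1]
width: 0.61
```

```bash
python3 -c "
from h import *
show();c=cam('wrist','w11.png')"
```

```text
t 27.18 p [ 0.4839 -0.0718  0.1999] yaw 10.48 zax [ 0.0022  0.0021 -1.    ] F [-0.2 -0.3 -0.1] M [ 0.04  0.05 -0.  ] w 5.21
```

View pics/w11.png

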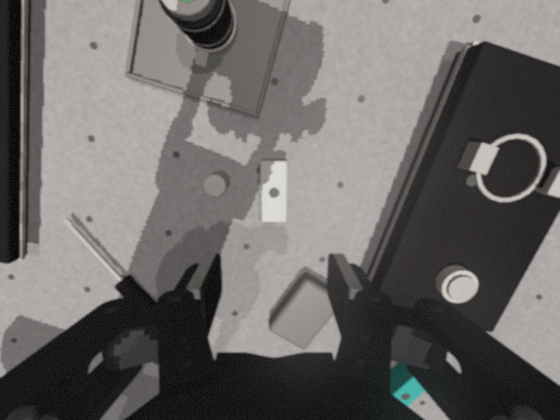

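```bash
python3 -c "
from h import *
c=cam('wrist')
print(ray(c,274,192,.036),[ray(c,*p,.03).round(3) for p in[(304,268),(270,330),(334,300)]],[ray(c,*p,.036).round(4) for p in[(261,161),(285,158),(287,220),(261,221)]])
go(.4833,-.072,.045,10.5)"
```

```text
[ 0.4838118  -0.07163752  0.036     ] [array([ 0.397, -0.125,  0.03 ]), array([ 0.304, -0.1  ,  0.03 ]), array([ 0.362, -0.17 ,  0.03 ])] [array([ 0.5147, -0.0516,  0.036 ]), array([ 0.5226, -0.0765,  0.036 ]), array([ 0.4547, -0.0921,  0.036 ]), array([ 0.4481, -0.0632,  0.036 ])]
row [-0.1   0.07 15.47] [-0.09 -0.12  0.05] rows>= 3.7 q6~ 71.02663451425892
```

Request:
servo_tool --plan '[[[0.05,0,4,0,-0.1,0],[0.05,0,8,0,-0.1,0],[0.05,0,12,0,-0.1,0],[0.05,0,15,0,-0.1,0],[0,0,17,0,-0.1,0],[0,0,18.5,0,-0.1,0],[0,0,20,0,-0.1,0],[-0.1,0,21,0,-0.1,0],[-0.1,0,21.6,0,-0.1,0],[-0.1,0,21.9,0,-0.1,0],[-0.1,0,21.9,0,-0.1,0],[-0.1,0,21.9,0,-0.1,0]]]'

```text
time: 28.28
tool_pos: [0.484, -0.0711, -0.0187]
tcp_rot: [-3.127, -0.289, -0.002]
wrist_force: [0.4, -0.2, -0.1]
width: 0.61
```

```bash
python3 sh.py s22.png "[.4833,-.071,.04]" 40;python3 -c "
from h import *
go(.4845,-.0715,-.02,11)"
```

```text
t 28.28 p [ 0.484  -0.0711 -0.0187] yaw 10.58 zax [ 0.0012  0.0013 -1.    ] F [ 0.4 -0.2 -0.1] M [ 0.01 -0.01  0.02] w 5.21
row [0.02 0.02 0.17] [-0.05 -0.12 -0.44] rows>= 0.1 q6~ 70.60517747571458
```

View pics/s22.png

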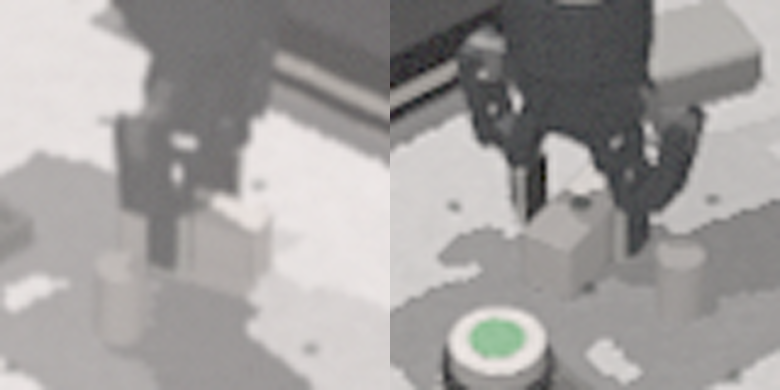

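Request:
servo_tool --plan '[[[0,0,0.1,0,0,0],[0,0,0.1,0,0,0],[0,0,0.1,0,0,0],[0,0,0.1,0,0,0],[0,0,0.1,0,0,0],[0,0,0.1,0,0,0],[0,0,0.1,0,0,0]]]' --claw 2.0 --grip_force 50

```text
time: 28.97
tool_pos: [0.4853, -0.0714, -0.0183]
tcp_rot: [-3.128, -0.288, -0.006]
wrist_force: [-1.4, 2.2, 6.0]
width: 0.343
```

Request:
servo_tool --plan '[[[0,0,-2,0,0,0],[0,0,-5,0,0,0],[0,0,-9,0,0,0],[0,0,-13,0,0,0],[0,0,-17,0,0,0],[0,0,-21,0,0,0],[0,0,-21.5,0,0,0],[0,0,-21.5,0,0,0]]]'

```text
time: 29.63
tool_pos: [0.4864, -0.0722, 0.1994]
tcp_rot: [3.127, 0.288, 0.015]
wrist_force: [0.7, -0.4, -6.2]
width: 0.341
```

```bash
python3 -c "
from h import *
show();go(.5550,.2578,.2,-2.6)"
```

```text
t 29.63 p [ 0.4864 -0.0722  0.1994] yaw 10.54 zax [ 9.7e-03 -3.0e-04 -1.0e+00] F [ 0.7 -0.4 -6.2] M [ 0.01  0.02 -0.05] w 2.91
row [ 12.78 -31.19  -0.  ] [ 0.05 -0.55 13.14] rows>= 8.1 q6~ 117.51508067742414
```

Request:
servo_tool --plan '[[[12.8,-31.3,0,0,-0.5,13],[12.8,-31.3,0,0,-0.5,13],[12.8,-31.3,0,0,-0.5,13],[12.8,-31.3,0,0,-0.5,13],[12.8,-31.3,0,0,-0.5,13],[12.8,-31.3,0,0,-0.5,13],[12.8,-31.3,0,0,-0.5,13],[12.8,-31.3,0,0,-0.5,13],[12.8,-31.3,0,0,-0.5,13],[12.8,-31.3,0,0,-0.5,13],[12.8,-31.3,0,0,-0.5,13],[12.8,-31.3,0,0,-0.5,13]]]'

```text
time: 30.63
tool_pos: [0.5531, 0.2574, 0.1966]
tcp_rot: [3.137, -0.067, -0.007]
wrist_force: [-0.8, 0.1, -5.7]
width: 0.343
```

```bash
python3 -c "
from h import *
show();c=cam('wrist','w12.png');go(.5550,.2570,.042,-2.6)"
```

```text
t 30.63 p [0.5531 0.2574 0.1966] yaw -2.46 zax [-0.0043 -0.004  -1.    ] F [-0.8  0.1 -5.7] M [ 0.02 -0.07 -0.03] w 2.93
row [ 0.2  -0.04 15.53] [0.19 0.17 0.09] rows>= 3.7 q6~ 117.44711193381485
```

View pics/w12.png

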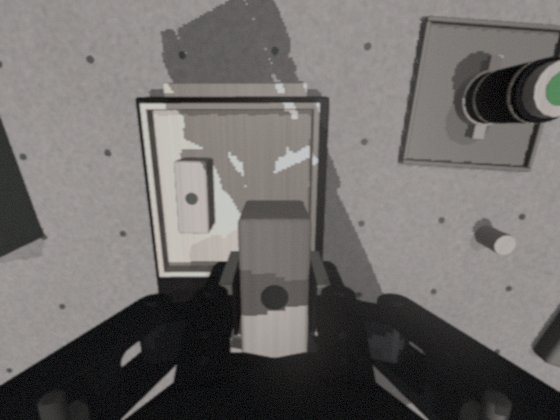

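First weight lies flat at left in the pan (191,197). Lower the second.

Request:
servo_tool --plan '[[[0.2,0,4,0,0.2,0],[0.2,0,8,0,0.2,0],[0.2,0,11.5,0,0.2,0],[0.2,0,13.5,0,0.2,0],[0.2,0,15,0,0.2,0],[0.2,0,15.5,0,0.2,0],[0.2,0,15.8,0,0.2,0],[0.2,0,15.9,0,0.2,0],[0.2,0,15.9,0,0.2,0]]]'

```text
time: 31.43
tool_pos: [0.5562, 0.2565, 0.0397]
tcp_rot: [3.138, -0.07, 0.004]
wrist_force: [0.2, 0.4, -5.5]
width: 0.34
```

```bash
python3 sh.py s23.png "[.5568,.2958,.06]" 60
```

```text
t 31.43 p [0.5562 0.2565 0.0397] yaw -2.55 zax [ 0.0025 -0.0026 -1.    ] F [ 0.2  0.4 -5.5] M [ 0.04  0.01 -0.  ] w 2.9
```

View pics/s23.png

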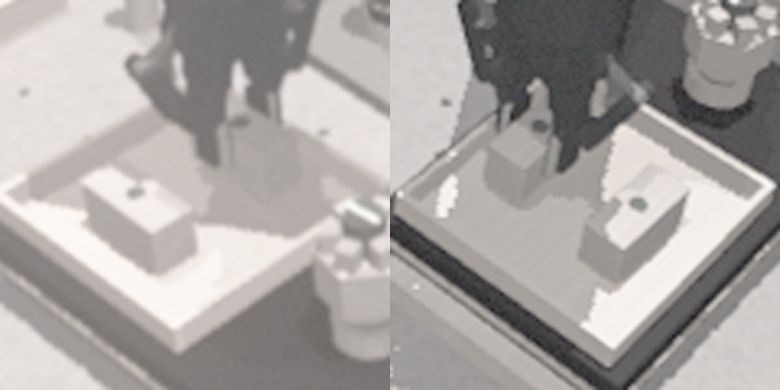

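Expected contact at tool z ≈ 0.032.

Request:
servo_tool --plan '[[[0,0,0.2,0,0,0],[0,0,0.4,0,0,0],[0,0,0.6,0,0,0],[0,0,0.6,0,0,0]]]'

```text
time: 31.87
tool_pos: [0.5562, 0.2569, 0.0339]
tcp_rot: [3.138, -0.069, 0.005]
wrist_force: [-0.3, 0.3, -6.0]
width: 0.342
```

```bash
python3 -c "
from h import *
show()"
```

```text
t 31.87 p [0.5562 0.2569 0.0339] yaw -2.52 zax [ 0.0028 -0.0025 -1.    ] F [-0.3  0.3 -6. ] M [0.03 0.01 0.04] w 2.92
```

Request:
servo_tool --plan '[[[0,0,0.1,0,0,0],[0,0,0.2,0,0,0],[0,0,0.2,0,0,0]]]'

```text
time: 32.12
tool_pos: [0.5561, 0.2569, 0.0318]
tcp_rot: [3.138, -0.069, 0.004]
wrist_force: [-0.3, -0.8, -5.9]
width: 0.345
```

```bash
python3 -c "
from h import *
show()"
```

```text
t 32.12 p [0.5561 0.2569 0.0318] yaw -2.51 zax [ 0.0027 -0.0025 -1.    ] F [-0.3 -0.8 -5.9] M [ 0.08 -0.08  0.01] w 2.95
```

Request:
servo_tool --plan '[[[0,0,0.1,0,0,0],[0,0,0.15,0,0,0],[0,0,0.15,0,0,0]]]'

```text
time: 32.37
tool_pos: [0.5562, 0.257, 0.0318]
tcp_rot: [3.138, -0.069, 0.004]
wrist_force: [-4.4, -2.8, 4.8]
width: 0.337
```

```bash
python3 -c "
from h import *
show()"
```

```text
t 32.37 p [0.5562 0.257  0.0318] yaw -2.51 zax [ 0.0028 -0.0025 -1.    ] F [-4.4 -2.8  4.8] M [-0.28  0.7  -0.01] w 2.88
```

Request:
servo_tool --plan '[[[0,0,0,0,0,0],[0,0,0,0,0,0],[0,0,0,0,0,0],[0,0,0,0,0,0],[0,0,0,0,0,0],[0,0,-1,0,0,0],[0,0,-3,0,0,0],[0,0,-6,0,0,0],[0,0,-10,0,0,0],[0,0,-14,0,0,0],[0,0,-16,0,0,0],[0,0,-16,0,0,0],[0,0,-16,0,0,0]]]' --claw 3.9

```text
time: 33.45
tool_pos: [0.5573, 0.258, 0.1948]
tcp_rot: [3.141, -0.069, 0.012]
wrist_force: [0.4, -0.3, -0.9]
width: 0.459
```

```bash
python3 sh.py s24.png "[.5,.2958,.06]" 70;python3 -c "
from h import *
go(.40,.303,.23,90)"
```

```text
t 33.45 p [0.5573 0.258  0.1948] yaw -2.51 zax [ 7.6e-03 -5.0e-04 -1.0e+00] F [ 0.4 -0.3 -0.9] M [ 0.   -0.01  0.02] w 3.92
row [-15.67  -3.91  -3.96] [ 2.000e-01  9.000e-02 -9.251e+01] rows>= 12.9 q6~ 37.143928778432425
```

View pics/s24.png

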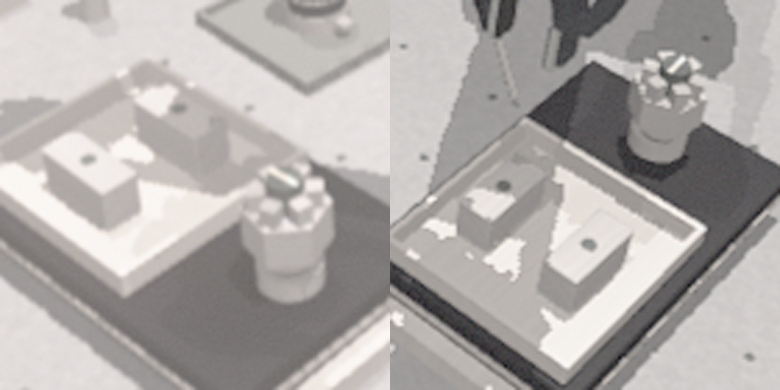

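Request:
servo_tool --plan '[[[-3,0,-4,0,0,-7],[-6,-1,-4,0,0,-14],[-9,-2,-4,0,0,-21],[-12,-3,-4,0,0,-28],[-15.7,-3.9,-4,0,0,-35],[-15.7,-3.9,-4,0,0,-42],[-15.7,-3.9,-4,0,0,-49],[-15.7,-3.9,-4,0,0,-56],[-15.7,-3.9,-4,0,0,-63],[-15.7,-3.9,-4,0,0,-70],[-15.7,-3.9,-4,0,0,-77],[-15.7,-3.9,-4,0,0,-84],[-15.7,-3.9,-4,0.2,0,-91],[-15.7,-3.9,-4,0.2,0,-92.5],[-15.7,-3.9,-4,0.2,0,-92.5],[-15.7,-3.9,-4,0.2,0,-92.5],[-15.7,-3.9,-4,0.2,0,-92.5]]]' --claw 8.5

```text
time: 34.97
tool_pos: [0.3991, 0.3025, 0.2291]
tcp_rot: [-2.222, -2.22, 0.006]
wrist_force: [-1.1, -0.1, -0.1]
width: 0.995
```

```bash
python3 -c "
from h import *
show();c=cam('wrist','w13.png');print(proj(c,(.402,.303,.134)))
z=cv2.resize(c['color'][130:290,190:350],(600,600),interpolation=cv2.INTER_CUBIC);cv2.imwrite('pics/w13z.png',z[:,:,::-1])"
```

```text
t 34.97 p [0.3991 0.3025 0.2291] yaw 89.93 zax [-0.0032 -0.0023 -1.    ] F [-1.1 -0.1 -0.1] M [ 0.01 -0.01 -0.04] w 8.5
[277.0034662  205.26268172]
```

View pics/w13.png

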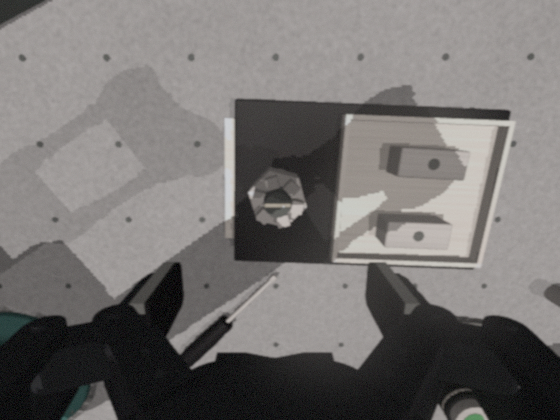

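View pics/w13z.png

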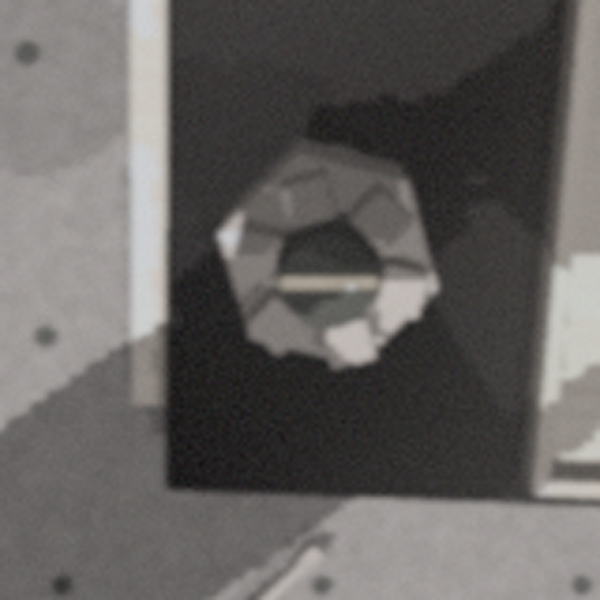

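Request:
servo_tool --plan '[[[-2.3,0.3,2,0.1,0.2,0],[-2.3,0.3,6,0.1,0.2,0],[-2.3,0.3,8,0.1,0.2,0],[-2.3,0.3,9.7,0.1,0.2,0],[-2.3,0.3,9.7,0.1,0.2,0],[-2.3,0.3,9.7,0.1,0.2,0],[-2.3,0.3,9.7,0.1,0.2,0]]]'

```text
time: 35.6
tool_pos: [0.4027, 0.28, 0.1336]
tcp_rot: [-2.22, -2.217, 0.001]
wrist_force: [-0.4, 0.9, -0.6]
width: 1.0
```

```bash
cat >> h.py <<'E'
def top(c,ctr,z,half=.045,n=640):
    # rectify plane z: world x right, y up
    g=np.linspace(-half,half,n)
    X,Y=np.meshgrid(ctr[0]+g,ctr[1]-g)
    P=np.stack([X,Y,np.full_like(X,z)],-1)-c['eye']
    q=P@c['rotation']
    return cv2.remap(c['color'],(c['cx']+c['fx']*q[...,0]/q[...,2]).astype(np.float32),(c['cy']+c['fy']*q[...,1]/q[...,2]).astype(np.float32),cv2.INTER_CUBIC)
E
python3 -c "
from h import *
show();c=cam('wrist','w14.png');print(proj(c,(.402,.303,.134)))
for z in(134,126):cv2.imwrite('pics/t%d.png'%z,top(c,(.402,.303),z/1000)[:,:,::-1])"
```

```text
t 35.6 p [0.4027 0.28   0.1336] yaw 89.93 zax [-0.003   0.0023 -1.    ] F [-0.4  0.9 -0.6] M [ 0.02 -0.02  0.  ] w 8.54
[271.70500557 207.69705045]
```

View pics/w14.png

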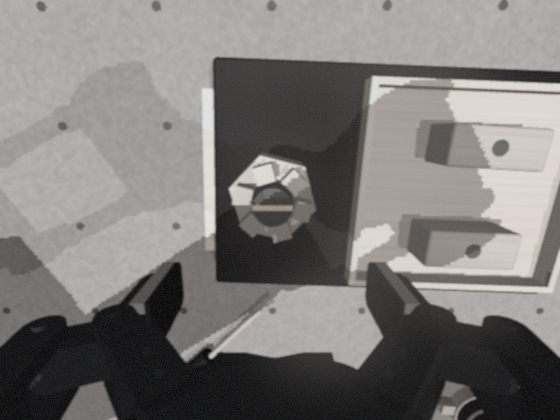

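View pics/t134.png

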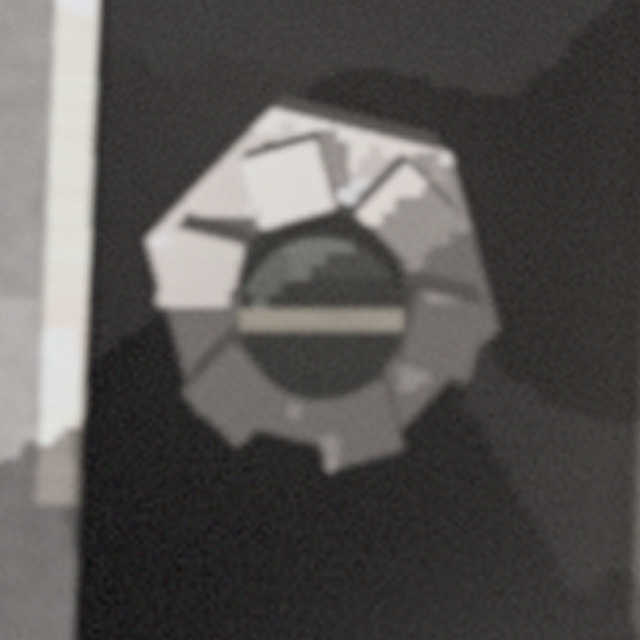

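Request:
servo_tool --plan '[[[0,0,-3,0,0,-7],[0,0,-6,0,0,-14],[0,0,-6,0,0,-21],[0,0,-6,0,0,-28],[0,0,-6,0,0,-35],[0,0,-6,0,0,-42],[0,0,-6,0,0,-49],[0,0,-6,0,0,-56],[0,0,-6,0,0,-63],[0,0,-6,0,0,-70],[0,0,-6,0,0,-77],[0,0,-6,0,0,-84],[0,0,-6,0,0,-91],[0,0,-6,0,0,-98],[0,0,-6,0,0,-105],[0,0,-6,0,0,-112],[0,0,-6,0,0,-119],[0,0,-6,0,0,-126],[0,0,-6,0,0,-133],[0,0,-6,0,0,-134.5]]]'

```text
time: 37.32
tool_pos: [0.4043, 0.2808, 0.1963]
tcp_rot: [-1.195, 2.902, 0.006]
wrist_force: [-0.3, 0.2, -0.7]
width: 0.993
```

```bash
python3 -c "
from h import *
show();print(st()['q']);go(.4022,.303,.16,224.5)"
```

```text
t 37.32 p [0.4043 0.2808 0.1963] yaw -135.24 zax [ 0.0011  0.0049 -1.    ] F [-0.3  0.2 -0.7] M [-0.06 -0.03  0.04] w 8.48
[ 0.55376923 -0.08547144  1.99298385  0.00380286  1.23054381 -1.79942543]
row [-1.4   1.71  3.65] [0.15 0.24 0.26] rows>= 1.0 q6~ -97.50721859254789
```

Request:
servo_tool --plan '[[[-1.4,1.7,1,0.1,0.2,0.3],[-1.4,1.7,2.5,0.1,0.2,0.3],[-1.4,1.7,3.6,0.1,0.2,0.3],[-1.4,1.7,3.6,0.1,0.2,0.3],[-1.4,1.7,3.6,0.1,0.2,0.3]]]' --claw 7

```text
time: 37.73
tool_pos: [0.402, 0.3026, 0.1604]
tcp_rot: [1.188, -2.908, -0.001]
wrist_force: [-0.3, 0.2, 0.1]
width: 0.824
```

```bash
python3 sh.py s25.png "[.402,.303,.12]" 40;python3 -c "
from h import *
c=cam('wrist','w15.png');go(.4022,.303,.05,224.5)"
```

```text
t 37.73 p [0.402  0.3026 0.1604] yaw -135.55 zax [-8.e-04  5.e-04 -1.e+00] F [-0.3  0.2  0.1] M [-0.03 -0.02  0.02] w 7.04
row [ 0.09  0.04 11.15] [ 0.03  0.14 -0.07] rows>= 2.7 q6~ -97.50721859254789
```

View pics/s25.png

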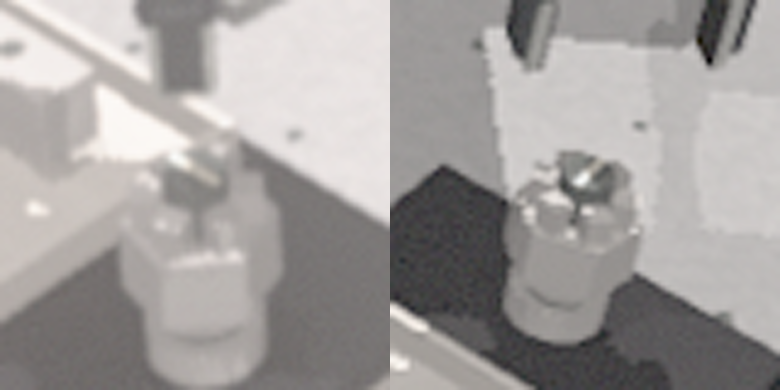

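View pics/w15.png

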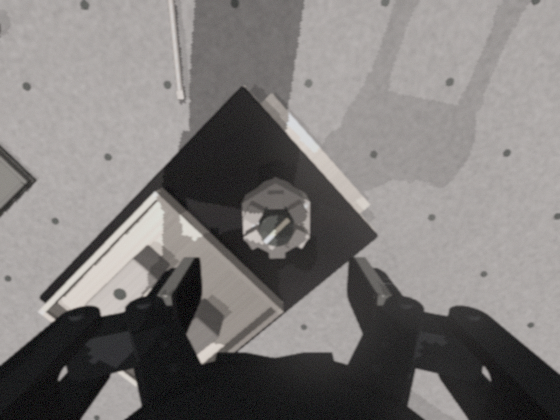

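Request:
servo_tool --plan '[[[0.05,0,3,0,0,0],[0.05,0,6,0,0,0],[0.05,0,8,0,0,0],[0.05,0,9.5,0,0,0],[0.05,0,10.5,0,0,0],[0.05,0,11,0,0,0],[0.05,0,11,0,0,0],[0.05,0,11,0,0,0]]]'

```text
time: 38.55
tool_pos: [0.4035, 0.3033, 0.0524]
tcp_rot: [-1.186, 2.905, 0.003]
wrist_force: [0.6, -0.1, 0.2]
width: 0.816
```

```bash
python3 sh.py s26.png "[.402,.303,.1]" 40;python3 -c "
from h import *
c=cam('wrist','w16.png');go(.4022,.303,.05,224.5)"
```

```text
t 38.55 p [0.4035 0.3033 0.0524] yaw -135.58 zax [ 0.0024  0.0028 -1.    ] F [ 0.6 -0.1  0.2] M [-0.02 -0.03 -0.02] w 6.97
row [0.16 0.07 0.29] [ 0.01  0.28 -0.07] rows>= 0.1 q6~ -97.50721859254789
```

View pics/s26.png

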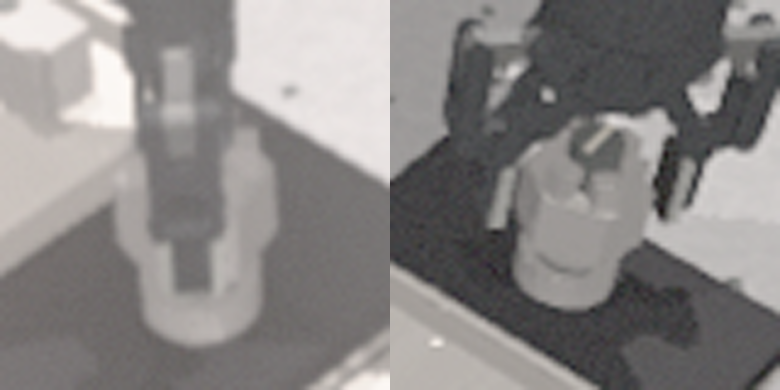

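View pics/w16.png

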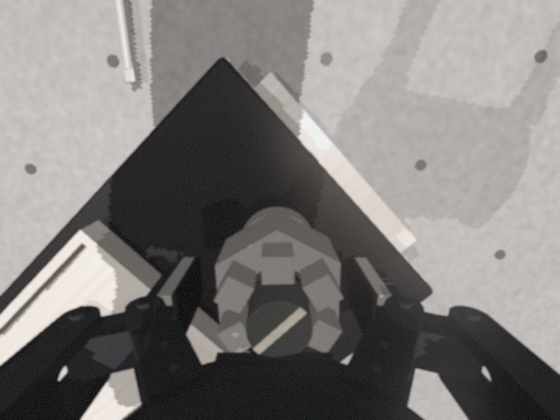

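Request:
servo_tool --plan '[[[0.1,0,0.2,0,0.2,0],[0.1,0,0.2,0,0.2,0],[0.1,0,0.2,0,0.2,0],[0.1,0,0.2,0,0.2,0],[0.1,0,0.2,0,0.2,0],[0.1,0,0.2,0,0.2,0],[0.1,0,0.2,0,0.2,0]]]' --claw 4.0 --grip_force 80

```text
time: 39.28
tool_pos: [0.4028, 0.3048, 0.0527]
tcp_rot: [-1.187, 2.907, 0.006]
wrist_force: [-5.8, 3.5, 9.2]
width: 0.569
```

```bash
python3 -c "
from h import *
show()"
```

```text
t 39.28 p [0.4028 0.3048 0.0527] yaw -135.58 zax [ 6.0e-04  4.2e-03 -1.0e+00] F [-5.8  3.5  9.2] M [0.64 1.04 0.18] w 4.86
```

Request:
servo_tool --plan '[[[0,0,0,0,0,3],[0,0,0,0,0,6],[0,0,0,0,0,9],[0,0,0,0,0,12],[0,0,0,0,0,15],[0,0,0,0,0,18],[0,0,0,0,0,21],[0,0,0,0,0,24]]]'

```text
time: 39.95
tool_pos: [0.403, 0.3044, 0.0521]
tcp_rot: [-0.555, 3.09, 0.005]
wrist_force: [2.7, -1.4, -7.4]
width: 0.572
```

```bash
python3 -c "
from h import *
show()"; python3 sh.py s27.png "[.402,.303,.1]" 40
```

```text
t 39.95 p [0.403  0.3044 0.0521] yaw -159.64 zax [ 0.0014  0.0032 -1.    ] F [ 2.7 -1.4 -7.4] M [-0.07 -0.5   0.41] w 4.88
t 39.95 p [0.403  0.3044 0.0521] yaw -159.64 zax [ 0.0014  0.0032 -1.    ] F [ 2.7 -1.4 -7.4] M [-0.07 -0.5   0.41] w 4.88
```

View pics/s27.png

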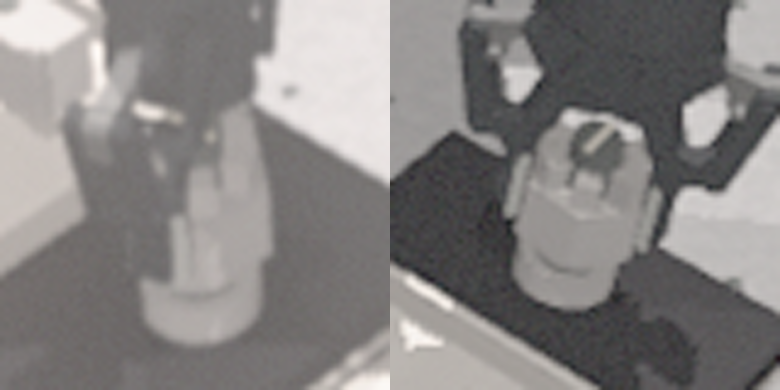

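Request:
servo_tool --plan '[[[0,0,0.05,0,0,4],[0,0,0.07,0,0,8],[0,0,0.08,0,0,12],[0,0,0.1,0,0,16],[0,0,0.12,0,0,20],[0,0,0.14,0,0,24],[0,0,0.16,0,0,28]]]'

```text
time: 40.63
tool_pos: [0.4031, 0.3037, 0.0508]
tcp_rot: [0.207, 3.133, 0.003]
wrist_force: [1.3, -3.5, -1.8]
width: 0.574
```

```bash
python3 -c "
from h import *
show()"
```

```text
t 40.63 p [0.4031 0.3037 0.0508] yaw 172.43 zax [ 0.0015  0.0018 -1.    ] F [ 1.3 -3.5 -1.8] M [-0.56 -0.27  0.38] w 4.91
```

Request:
servo_tool --plan '[[[0,0,0.02,0,0,4],[0,0,0.04,0,0,8],[0,0,0.05,0,0,12],[0,0,0.07,0,0,16],[0,0,0.09,0,0,20],[0,0,0.1,0,0,24],[0,0,0.12,0,0,28]]]'

```text
time: 41.22
tool_pos: [0.4029, 0.3029, 0.0495]
tcp_rot: [0.96, 2.99, 0.001]
wrist_force: [0.3, -1.8, -1.2]
width: 0.57
```

```bash
python3 -c "
from h import *
show()"
```

```text
t 41.22 p [0.4029 0.3029 0.0495] yaw 144.4 zax [ 1.1e-03  3.0e-04 -1.0e+00] F [ 0.3 -1.8 -1.2] M [-0.45 -0.12  0.39] w 4.87
```

Request:
servo_tool --plan '[[[0,0,0.02,0,0,4],[0,0,0.04,0,0,8],[0,0,0.05,0,0,12],[0,0,0.07,0,0,16],[0,0,0.09,0,0,20]]]'

```text
time: 41.63
tool_pos: [0.4025, 0.3025, 0.0487]
tcp_rot: [1.466, 2.778, -0.001]
wrist_force: [-0.6, -1.4, -1.3]
width: 0.563
```

```bash
python3 -c "
from h import *
show()"; python3 sh.py s28.png "[.402,.303,.1]" 30
```

```text
t 41.63 p [0.4025 0.3025 0.0487] yaw 124.37 zax [ 5.e-04 -8.e-04 -1.e+00] F [-0.6 -1.4 -1.3] M [-0.27 -0.06  0.43] w 4.81
t 41.63 p [0.4025 0.3025 0.0487] yaw 124.37 zax [ 5.e-04 -8.e-04 -1.e+00] F [-0.6 -1.4 -1.3] M [-0.27 -0.06  0.43] w 4.81
```

View pics/s28.png

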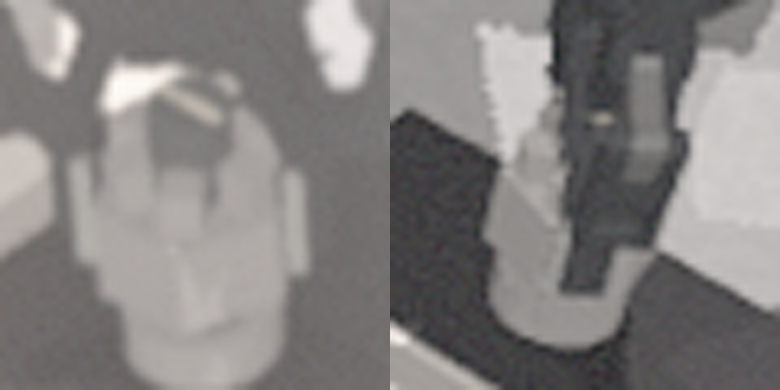

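Request:
servo_tool --plan '[[[0,0,0.02,0,0,4],[0,0,0.04,0,0,8],[0,0,0.05,0,0,12]]]'

```text
time: 41.98
tool_pos: [0.4022, 0.3023, 0.0482]
tcp_rot: [1.744, 2.612, -0.002]
wrist_force: [0.1, -0.9, -0.9]
width: 0.57
```

```bash
python3 -c "
from h import *
show()"
```

```text
t 41.98 p [0.4022 0.3023 0.0482] yaw 112.53 zax [ 0.     -0.0012 -1.    ] F [ 0.1 -0.9 -0.9] M [-0.16 -0.03  0.47] w 4.87
```

Request:
servo_tool --plan '[[[0,0,0.02,0,0,4],[0,0,0.04,0,0,8],[0,0,0.05,0,0,12]]]'

```text
time: 42.23
tool_pos: [0.402, 0.3022, 0.0477]
tcp_rot: [2.007, 2.416, -0.002]
wrist_force: [-0.6, 0.3, -2.4]
width: 0.571
```

```bash
python3 -c "
from h import *
show()"
```

```text
t 42.23 p [0.402  0.3022 0.0477] yaw 100.56 zax [-5.0e-04 -1.6e-03 -1.0e+00] F [-0.6  0.3 -2.4] M [-0.08  0.    0.45] w 4.88
```

Request:
servo_tool --plan '[[[0,0,0.02,0,0,4],[0,0,0.04,0,0,8],[0,0,0.05,0,0,10.4]]]'

```text
time: 42.48
tool_pos: [0.4017, 0.3022, 0.0472]
tcp_rot: [2.217, 2.225, -0.003]
wrist_force: [0.0, 0.4, -1.1]
width: 0.57
```

```bash
python3 -c "
from h import *
show()"
```

```text
t 42.48 p [0.4017 0.3022 0.0472] yaw 90.21 zax [-9.0e-04 -1.8e-03 -1.0e+00] F [ 0.   0.4 -1.1] M [-0.14 -0.02  0.38] w 4.87
```

Request:
servo_tool --plan '[[[0,0,0,0,0,0],[0,0,0,0,0,0],[0,0,0,0,0,0],[0,0,0,0,0,0],[0,0,-2,0,0,0],[0,0,-5,0,0,0],[0,0,-8,0,0,0],[0,0,-10,0,0,0],[0,0,-10,0,0,0],[0,0,-10,0,0,0]]]' --claw 7

```text
time: 43.32
tool_pos: [0.403, 0.3032, 0.149]
tcp_rot: [2.216, 2.225, 0.003]
wrist_force: [-0.2, 0.8, 0.9]
width: 0.817
```

```bash
python3 -c "
from h import *
show();c=cam('wrist','w17.png');cv2.imwrite('pics/t17.png',top(c,(.402,.303),.134)[:,:,::-1]);cv2.imwrite('pics/t17b.png',top(c,(.402,.303),.12)[:,:,::-1]);go(.4022,.303,.115,90)"
```

```text
t 43.32 p [0.403  0.3032 0.149 ] yaw 90.25 zax [ 2.5e-03  6.0e-04 -1.0e+00] F [-0.2  0.8  0.9] M [-0.01  0.01 -0.01] w 6.97
row [0.07 0.04 3.23] [-0.02  0.08  0.24] rows>= 0.8 q6~ 36.992781407452114
```

View pics/t17.png

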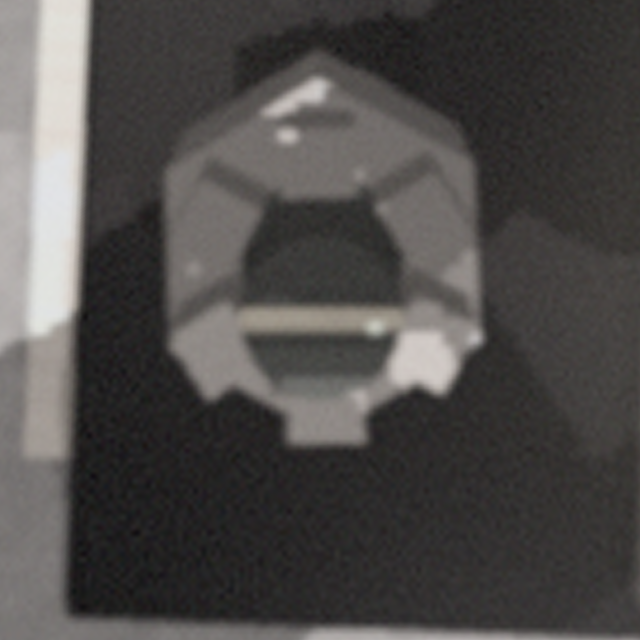

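Request:
servo_tool --plan '[[[0,0,0,0,0,0],[0,0,0,0,0,0],[0,0,0,0,0,0],[0,0,0,0,0,0],[0,0,0,0,0,0],[0,0,0,0,0,0],[0,0,0.8,0,0,0],[0,0,1.6,0,0,0],[0,0,2.4,0,0,0],[0,0,3.2,0,0,0],[0,0,3.6,0,0,0],[0,0,3.8,0,0,0],[0,0,3.8,0,0,0],[0,0,3.8,0,0,0]]]' --claw 0

```text
time: 44.53
tool_pos: [0.4019, 0.3024, 0.1093]
tcp_rot: [2.216, 2.226, -0.002]
wrist_force: [0.3, -0.2, 0.5]
width: -0.0
```

```bash
python3 -c "
from h import *
show()"; python3 sh.py s29.png "[.402,.303,.13]" 30
```

```text
t 44.53 p [0.4019 0.3024 0.1093] yaw 90.24 zax [-4.0e-04 -1.4e-03 -1.0e+00] F [ 0.3 -0.2  0.5] M [ 0.03  0.01 -0.  ] w -0.0
t 44.53 p [0.4019 0.3024 0.1093] yaw 90.24 zax [-4.0e-04 -1.4e-03 -1.0e+00] F [ 0.3 -0.2  0.5] M [ 0.03  0.01 -0.  ] w -0.0
```

View pics/s29.png

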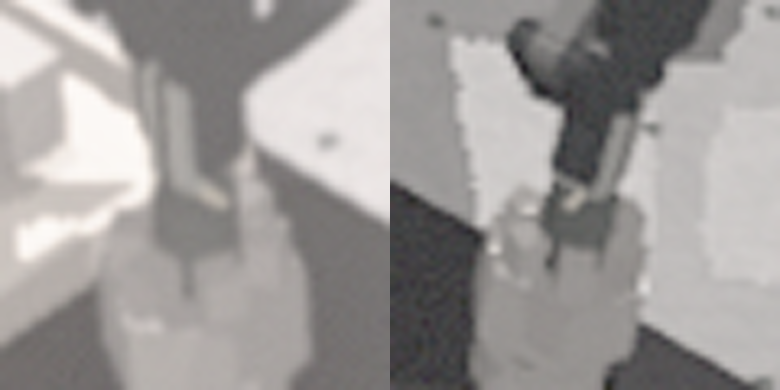

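Near the stud top (expected contact at tool z ≈ 0.1045). Step down.

Request:
servo_tool --plan '[[[0,0,0.1,0,0,0],[0,0,0.2,0,0,0],[0,0,0.3,0,0,0],[0,0,0.4,0,0,0],[0,0,0.4,0,0,0]]]'

```text
time: 45.05
tool_pos: [0.402, 0.3025, 0.1056]
tcp_rot: [2.216, 2.225, -0.001]
wrist_force: [-0.4, -0.2, 0.6]
width: -0.001
```

Request:
servo_tool --plan '[[[0,0,0.05,0,0,0],[0,0,0.1,0,0,0],[0,0,0.1,0,0,0]]]'

```text
time: 45.3
tool_pos: [0.402, 0.3025, 0.1046]
tcp_rot: [2.216, 2.226, -0.001]
wrist_force: [-0.3, -0.1, 0.3]
width: 0.001
```

Request:
servo_tool --plan '[[[0,0,0.05,0,0,0],[0,0,0.1,0,0,0],[0,0,0.1,0,0,0]]]'

```text
time: 45.55
tool_pos: [0.402, 0.3025, 0.1045]
tcp_rot: [2.216, 2.226, -0.001]
wrist_force: [-2.2, -1.5, 6.0]
width: 0.002
```

Request:
servo_tool --plan '[[[0,0,-0.5,0,0,0],[0,0,-0.5,0,0,0],[1.3,0,-0.5,0,0,0],[2.5,0,-0.5,0,0,0],[2.5,0,-0.5,0,0,0],[2.5,0,0,0,0,0],[2.5,0,0.4,0,0,0],[2.5,0,0.7,0,0,0],[2.5,0,0.8,0,0,0],[2.5,0,0.8,0,0,0]]]'

```text
time: 46.38
tool_pos: [0.4014, 0.3269, 0.0956]
tcp_rot: [2.217, 2.225, -0.004]
wrist_force: [0.1, 0.6, 0.3]
width: -0.004
```

Request:
servo_tool --plan '[[[0,0,0.1,0,0,0],[0,0,0.2,0,0,0],[0,0,0.2,0,0,0]]]'

```text
time: 46.63
tool_pos: [0.4013, 0.3267, 0.0935]
tcp_rot: [2.217, 2.225, -0.004]
wrist_force: [-0.4, -0.4, 1.0]
width: -0.001
```

Request:
servo_tool --plan '[[[0,0,0.05,0,0,0],[0,0,0.1,0,0,0],[0,0,0.1,0,0,0]]]'

```text
time: 46.88
tool_pos: [0.4014, 0.3266, 0.0925]
tcp_rot: [2.217, 2.225, -0.004]
wrist_force: [0.1, -0.8, -0.2]
width: -0.001
```

Request:
servo_tool --plan '[[[0,0,0.05,0,0,0],[0,0,0.1,0,0,0],[0,0,0.1,0,0,0]]]'

```text
time: 47.13
tool_pos: [0.4013, 0.3266, 0.0914]
tcp_rot: [2.217, 2.225, -0.004]
wrist_force: [1.1, 0.4, 0.1]
width: -0.003
```

Request:
servo_tool --plan '[[[0,0,0.03,0,0,0],[0,0,0.06,0,0,0],[0,0,0.06,0,0,0]]]'

```text
time: 47.38
tool_pos: [0.4013, 0.3266, 0.0907]
tcp_rot: [2.217, 2.225, -0.004]
wrist_force: [0.0, 0.3, -0.6]
width: -0.004
```

Request:
servo_tool --plan '[[[0,0,0.03,0,0,0],[0,0,0.06,0,0,0],[0,0,0.06,0,0,0]]]'

```text
time: 47.63
tool_pos: [0.4014, 0.3267, 0.0906]
tcp_rot: [2.217, 2.225, -0.004]
wrist_force: [-1.8, -0.5, 2.3]
width: -0.001
```

```bash
python3 -c "
from h import *
show();go(.402,.3025,.0472,90)"
```

```text
t 47.63 p [0.4014 0.3267 0.0906] yaw 90.21 zax [-0.0012 -0.0021 -1.    ] F [-1.8 -0.5  2.3] M [-0.06  0.19  0.02] w -0.01
row [-2.41  0.06  4.34] [-0.07  0.12  0.21] rows>= 1.2 q6~ 36.96100594434759
```

Request:
servo_tool --plan '[[[0,0,0.03,0,0,0],[0,0,0.05,0,0,0],[0,0,0.05,0,0,0],[0,0,0.05,0,0,0]]]'

```text
time: 47.97
tool_pos: [0.4015, 0.3269, 0.0904]
tcp_rot: [2.217, 2.225, -0.003]
wrist_force: [-2.5, -1.5, 4.9]
width: 0.0
```

```bash
python3 -c "
from h import *
z=[]
for i in range(4):
  s=st();z.append((s['tool_pos'][2],s['wrist_force'][2]));viewer.read_camera('side')
print(np.round(z,5))"; python3 sh.py s30.png "[.402,.303,.12]" 30
```

```text
[[0.09042 4.86089]
 [0.09042 6.18639]
 [0.0904  5.28508]
 [0.09037 5.6396 ]]
t 48.17 p [0.4015 0.3268 0.0904] yaw 90.21 zax [-0.0011 -0.0018 -1.    ] F [-2.7 -0.3  4.8] M [-0.17  0.28 -0.03] w 0.0
```

View pics/s30.png

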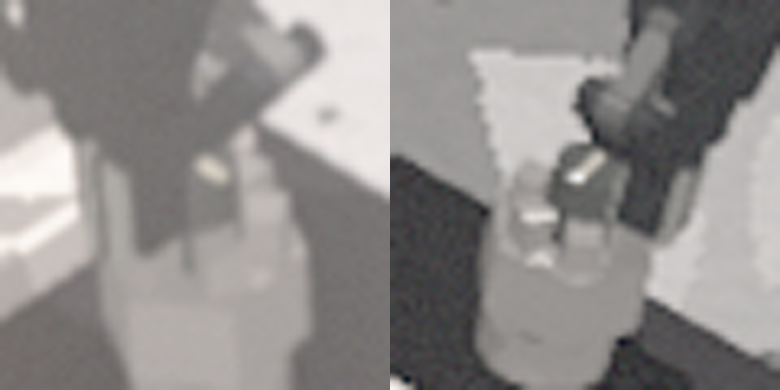

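Request:
servo_tool --plan '[[[0,0,-1,0,0,0],[0,0,-4,0,0,0],[0,0,-5,0,0,0],[0,0,-6,0,0,0],[-2.4,0.05,-6,0,0,0],[-2.4,0.05,-6,0,0,0],[-2.4,0.05,-6,0,0,0],[-2.4,0.05,-6,0,0,0],[-2.4,0.05,-4,0,0,0],[-2.4,0.05,-1,0,0.1,0],[-2.4,0.05,1.5,0,0.1,0],[-2.4,0.05,3.5,0,0.1,0],[-2.4,0.05,4.2,0,0.1,0],[-2.4,0.05,4.4,0,0.1,0],[-2.4,0.05,4.4,0,0.1,0],[-2.4,0.05,4.4,0,0.1,0]]]' --claw 7

```text
time: 49.6
tool_pos: [0.403, 0.3037, 0.0476]
tcp_rot: [-2.217, -2.226, -0.002]
wrist_force: [0.3, -0.1, 0.4]
width: 0.819
```

Request:
servo_tool --plan '[[[0,0,0,0,0,0],[0,0,0,0,0,0],[0,0,0,0,0,0],[0,0,0,0,0,0],[0,0,0,0,0,0],[0,0,0,0,0,0]]]' --claw 4.0 --grip_force 80

```text
time: 50.1
tool_pos: [0.4017, 0.3046, 0.0498]
tcp_rot: [-2.215, -2.224, -0.001]
wrist_force: [-8.3, 0.0, 11.0]
width: 0.573
```

```bash
cat > tq.py <<'E'
from h import *
show();m=[]
for i in range(6):
  m.append(st()['torque'][2]);viewer.read_camera('side')
print('Mz mean',np.mean(m).round(3),np.round(m,2))
E
python3 tq.py
```

```text
t 50.1 p [0.4017 0.3046 0.0498] yaw 90.22 zax [-0.0016  0.0024 -1.    ] F [-8.3  0.  11. ] M [0.07 1.54 0.23] w 4.9
Mz mean 0.247 [0.23 0.22 0.25 0.26 0.28 0.25]
```

Request:
servo_tool --plan '[[[0,0,0,0,0,0],[0,0,0,0,0,0]]]'

```text
time: 50.57
tool_pos: [0.4016, 0.3046, 0.0502]
tcp_rot: [-2.215, -2.225, -0.002]
wrist_force: [-1.8, 0.5, -1.1]
width: 0.564
```

```bash
python3 tq.py
```

```text
t 50.57 p [0.4016 0.3046 0.0502] yaw 90.26 zax [-0.001   0.0026 -1.    ] F [-1.8  0.5 -1.1] M [-0.06  0.21  0.28] w 4.81
Mz mean 0.23 [0.28 0.2  0.17 0.23 0.25 0.24]
```

Request:
servo_tool --plan '[[[0,0,0,0,0,0.5],[0,0,0,0,0,1],[0,0,0,0,0,1.5],[0,0,0.01,0,0,2],[0,0,0.01,0,0,2.5]]]'

```text
time: 51.28
tool_pos: [0.4016, 0.3046, 0.0501]
tcp_rot: [-2.264, -2.174, -0.0]
wrist_force: [-2.1, -0.0, 0.1]
width: 0.571
```

```bash
python3 tq.py
```

```text
t 51.28 p [0.4016 0.3046 0.0501] yaw 87.67 zax [-0.002   0.0023 -1.    ] F [-2.1 -0.   0.1] M [-0.03  0.29  0.44] w 4.87
Mz mean 0.393 [0.44 0.39 0.4  0.4  0.36 0.37]
```

Request:
servo_tool --plan '[[[0,0,0,0,0,0.7],[0,0,0,0,0,1.4]]]'

```text
time: 51.75
tool_pos: [0.4016, 0.3046, 0.05]
tcp_rot: [-2.291, -2.146, -0.0]
wrist_force: [-2.1, -0.7, 0.7]
width: 0.57
```

```bash
python3 tq.py
```

```text
t 51.75 p [0.4016 0.3046 0.05  ] yaw 86.25 zax [-0.0019  0.0024 -1.    ] F [-2.1 -0.7  0.7] M [-0.1   0.35  0.41] w 4.87
Mz mean 0.361 [0.41 0.41 0.35 0.32 0.34 0.33]
```

Request:
servo_tool --plan '[[[0,0,0,0,0,0.7],[0,0,0,0,0,1.4]]]'

```text
time: 52.22
tool_pos: [0.4017, 0.3046, 0.05]
tcp_rot: [-2.317, -2.117, -0.0]
wrist_force: [-1.6, -0.4, -0.7]
width: 0.567
```

```bash
python3 tq.py
```

```text
t 52.22 p [0.4017 0.3046 0.05  ] yaw 84.85 zax [-0.0019  0.0024 -1.    ] F [-1.6 -0.4 -0.7] M [-0.06  0.29  0.43] w 4.84
Mz mean 0.371 [0.43 0.4  0.35 0.38 0.31 0.35]
```

Request:
servo_tool --plan '[[[0,0,0,0,0,-1],[0,0,0,0,0,-2],[0,0,0,0,0,-2.7],[0,0,0,0,0,-3.4]]]'

```text
time: 52.85
tool_pos: [0.4017, 0.3046, 0.0501]
tcp_rot: [-2.251, -2.187, -0.001]
wrist_force: [-3.2, -1.0, -0.5]
width: 0.573
```

```bash
python3 tq.py
```

```text
t 52.85 p [0.4017 0.3046 0.0501] yaw 88.34 zax [-0.0021  0.0027 -1.    ] F [-3.2 -1.  -0.5] M [-0.1   0.35 -0.15] w 4.89
Mz mean -0.029 [-0.15 -0.07  0.03 -0.04  0.    0.05]
```

Request:
servo_tool --plan '[[[0,0,0,0,0,-0.7],[0,0,0,0,0,-1.4]]]'

```text
time: 53.32
tool_pos: [0.4016, 0.3046, 0.0501]
tcp_rot: [-2.224, -2.215, -0.0]
wrist_force: [-1.9, -0.6, 0.5]
width: 0.569
```

```bash
python3 tq.py
```

```text
t 53.32 p [0.4016 0.3046 0.0501] yaw 89.76 zax [-0.0021  0.0025 -1.    ] F [-1.9 -0.6  0.5] M [-0.13  0.38 -0.14] w 4.86
Mz mean -0.046 [-0.14 -0.1  -0.04  0.01  0.02 -0.03]
```

Request:
servo_tool --plan '[[[0,0,0,0,0,0],[0,0,0,0,0,0],[0,0,0,0,0,0],[0,0,0,0,0,0],[0,0,-2,0,0,0],[0,0,-5,0,0,0],[0,0,-8,0,0,0],[0,0,-9,0,0,0],[0,0,-9,0,0,0],[0,0,-9,0,0,0]]]' --claw 7

```text
time: 54.45
tool_pos: [0.4022, 0.3046, 0.1403]
tcp_rot: [-2.225, -2.214, -0.003]
wrist_force: [-0.4, -0.3, 0.1]
width: 0.818
```

```bash
python3 -c "
from h import *
show();c=cam('wrist','w18.png');cv2.imwrite('pics/t18.png',top(c,(.402,.303),.134)[:,:,::-1]);go(.402,.303,.108,90)"
```

```text
t 54.45 p [0.4022 0.3046 0.1403] yaw 89.71 zax [-7.0e-04  3.3e-03 -1.0e+00] F [-0.4 -0.3  0.1] M [-0.03  0.04 -0.02] w 6.99
row [-0.1   0.09  3.1 ] [-0.17 -0.09 -0.29] rows>= 0.7 q6~ 37.00647850636021
```

View pics/t18.png

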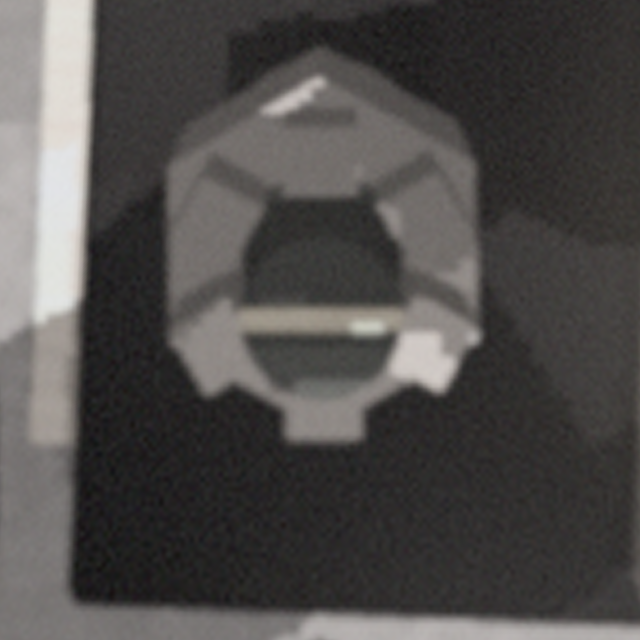

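Request:
servo_tool --plan '[[[-0.1,0,0,-0.15,0,0],[-0.1,0,0,-0.15,0,0],[-0.1,0,0,-0.15,0,0],[-0.1,0,0,-0.15,0,0],[-0.1,0,0,-0.15,0,0],[-0.1,0,0,-0.15,0,0],[-0.1,0,1,-0.15,0,0],[-0.1,0,2,-0.15,0,0],[-0.1,0,3,-0.15,0,0],[-0.1,0,3.4,-0.15,0,0],[-0.1,0,3.5,-0.15,0,0],[-0.1,0,3.5,-0.15,0,0]]]' --claw 0

```text
time: 55.5
tool_pos: [0.4001, 0.3023, 0.1045]
tcp_rot: [-2.226, -2.214, 0.003]
wrist_force: [-5.3, -3.5, 12.8]
width: -0.002
```

```bash
cat > av.py <<'E'
from h import *
z=[]
for i in range(10):
  s=st();Rm=R.from_rotvec(s['tcp_rot']).as_matrix();z.append([*s['tool_pos'],s['wrist_force'][2],Rm[0,2],Rm[1,2]]);viewer.read_camera('side')
z=np.array(z);print('xyz',z.mean(0)[:3].round(5),'Fz',z.mean(0)[3].round(2),'zax',z.mean(0)[4:].round(4))
E
python3 av.py
```

```text
xyz [0.40014 0.30233 0.10451] Fz 11.9 zax [-0.0026  0.    ]
```

Request:
servo_tool --plan '[[[0,0.15,-0.7,0,0,0],[0,0.15,-0.7,0,0,0],[1.3,0.15,-0.7,0,0,0],[2.5,0.15,-0.7,0,0,0],[2.5,0.15,-0.5,0,0,0],[2.5,0.15,0,0,0,0],[2.5,0.15,0.5,0,0,0],[2.5,0.15,1.0,0,0,0],[2.5,0.15,1.3,0,0,0],[2.5,0.15,1.4,0,0,0],[2.5,0.15,1.45,0,0,0],[2.5,0.15,1.5,0,0,0],[2.5,0.15,1.5,0,0,0]]]'

```text
time: 57.08
tool_pos: [0.4013, 0.327, 0.0902]
tcp_rot: [-2.226, -2.214, 0.004]
wrist_force: [-2.6, -2.3, 7.6]
width: 0.002
```

```bash
python3 av.py
```

```text
xyz [0.40132 0.32705 0.09026] Fz 7.35 zax [-0.0035 -0.0001]
```

Request:
servo_tool --plan '[[[0,0,0.03,0,0,0],[0,0,0.05,0,0,0],[0,0,0.05,0,0,0]]]'

```text
time: 57.83
tool_pos: [0.4012, 0.327, 0.0903]
tcp_rot: [-2.226, -2.213, 0.004]
wrist_force: [-2.2, -1.1, 6.6]
width: -0.001
```

```bash
python3 av.py
```

```text
xyz [0.40124 0.32697 0.09033] Fz 6.59 zax [-0.0037  0.0001]
```

Request:
servo_tool --plan '[[[0,0,-2,0,0,0],[0,0,-2.5,0,0,0],[-2,0,-2.5,0,0,0],[-4,0,-2.5,0,0,0],[-5,0,-2.5,0,0,0],[-5,0,-1.5,0,0,0],[-5,0,-0.8,0,0,0],[-5,0,-0.3,0,0,0],[-5,0,-0.1,0,0,0],[-5,0,0,0,0,0],[-5,0,0,0,0,0]]]'

```text
time: 59.25
tool_pos: [0.4006, 0.277, 0.0904]
tcp_rot: [-2.225, -2.214, 0.007]
wrist_force: [-2.5, -3.3, 5.7]
width: 0.0
```

```bash
python3 av.py
```

```text
xyz [0.40053 0.27697 0.09044] Fz 6.01 zax [-0.005  -0.0015]
```

Request:
servo_tool --plan '[[[0,0,-3,0,0,0],[3,0,-5.5,0,0,0],[6,0,-5.5,0,0,0],[9,0,-5.5,0,0,0],[9,0,-3,0,0,0],[9,0,0,0,0,0],[9,0,3,0,0,0],[9,0,5,0,0,0],[9,0,6.2,0,0,0],[9,0,6.5,0,0,0],[9,0,6.5,0,0,0]]]'

```text
time: 60.67
tool_pos: [0.4001, 0.3668, 0.0243]
tcp_rot: [-2.224, -2.215, 0.01]
wrist_force: [-0.3, 0.6, -0.3]
width: -0.001
```

```bash
python3 av.py; python3 sh.py s31.png "[.402,.34,.06]" 40
```

```text
xyz [0.40144 0.36761 0.02639] Fz -0.05 zax [-0.0035 -0.0002]
t 61.17 p [0.401  0.3671 0.0259] yaw 89.72 zax [-4.1e-03 -7.0e-04 -1.0e+00] F [ 0.1 -0.2  0.4] M [-0.01  0.01  0.03] w 0.03
```

View pics/s31.png

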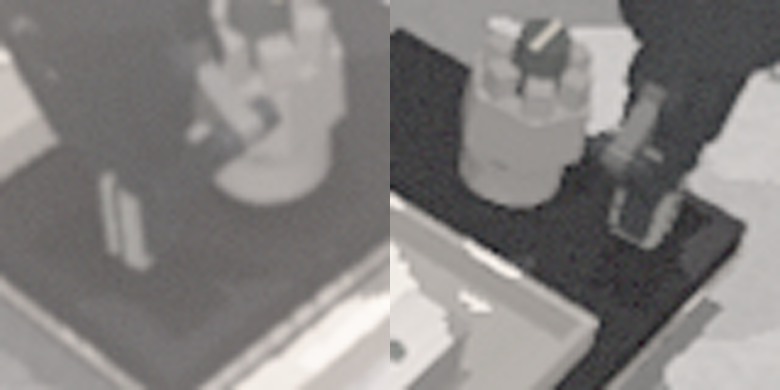

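Request:
servo_tool --plan '[[[0,0,0.2,0,0,0],[0,0,0.4,0,0,0],[0,0,0.5,0,0,0],[0,0,0.55,0,0,0],[0,0,0.6,0,0,0],[0,0,0.65,0,0,0],[0,0,0.65,0,0,0]]]'

```text
time: 61.85
tool_pos: [0.4006, 0.3668, 0.0205]
tcp_rot: [-2.225, -2.214, 0.008]
wrist_force: [-3.5, -4.0, 12.8]
width: -0.003
```

```bash
python3 av.py
```

```text
xyz [0.40065 0.36681 0.02052] Fz 12.14 zax [-0.0051 -0.0017]
```

Request:
servo_tool --plan '[[[0,0,-3,0,0,0],[0,0,-6,0,0,0],[0,0.1,-8.3,0,0.2,0],[-2,0.1,-8.3,0,0.2,0],[-4,0.1,-8.3,0,0.2,0],[-4,0.1,-8,0,0.2,0],[-4,0.1,-7.6,0,0.2,0],[-4,0.1,-7.3,0,0.2,0],[-4,0.1,-7.2,0,0.2,0],[-4,0.1,-7.2,0,0.2,0],[-4,0.1,-7.2,0,0.2,0]]]'

```text
time: 63.27
tool_pos: [0.4015, 0.3272, 0.0919]
tcp_rot: [-2.223, -2.213, 0.005]
wrist_force: [-0.1, 0.5, 0.6]
width: -0.002
```

```bash
python3 av.py
```

```text
xyz [0.4018  0.32714 0.09248] Fz 0.05 zax [-0.0052  0.0017]
```

```bash
python3 -c "
from h import *
show();go(.4018,.3272,.0910,90)"
```

```text
t 63.77 p [0.4019 0.327  0.0927] yaw 89.72 zax [-0.0049  0.0019 -1.    ] F [-0.3 -0.1 -0.3] M [ 0.01 -0.04  0.02] w 0.0
row [ 0.02 -0.01  0.17] [-0.28 -0.11 -0.28] rows>= 0.1 q6~ 39.157148963671744
```

Request:
servo_tool --plan '[[[0,0,0.05,-0.28,-0.1,0],[0,0,0.1,-0.28,-0.1,0],[0,0,0.12,-0.28,-0.1,0],[0,0,0.12,-0.28,-0.1,0]]]'

```text
time: 64.1
tool_pos: [0.4018, 0.3269, 0.0914]
tcp_rot: [-2.227, -2.216, 0.0]
wrist_force: [-0.0, -0.0, 0.7]
width: -0.001
```

```bash
python3 av.py
```

```text
xyz [0.40187 0.32695 0.09147] Fz 0.15 zax [-0.0001  0.0001]
```

Request:
servo_tool --plan '[[[0,0,0.02,0,0,0],[0,0,0.04,0,0,0]]]'

```text
time: 64.77
tool_pos: [0.4019, 0.327, 0.0911]
tcp_rot: [-2.227, -2.216, -0.0]
wrist_force: [-0.1, 0.8, -1.3]
width: -0.004
```

```bash
python3 av.py
```

```text
xyz [0.40188 0.32695 0.09107] Fz -0.23 zax [-0.0001  0.0001]
```

Request:
servo_tool --plan '[[[0,0,0.02,0,0,0],[0,0,0.03,0,0,0]]]'

```text
time: 65.43
tool_pos: [0.4019, 0.327, 0.0908]
tcp_rot: [-2.227, -2.216, -0.0]
wrist_force: [-0.2, 0.6, 0.0]
width: 0.001
```

```bash
python3 av.py
```

```text
xyz [0.40188 0.32696 0.09078] Fz 0.02 zax [-0.0001  0.0002]
```

Request:
servo_tool --plan '[[[0,0,0.02,0,0,0],[0,0,0.03,0,0,0]]]'

```text
time: 66.1
tool_pos: [0.4019, 0.3271, 0.0906]
tcp_rot: [-2.227, -2.216, -0.0]
wrist_force: [0.5, 0.2, 0.7]
width: 0.003
```

```bash
python3 av.py
```

```text
xyz [0.40195 0.32703 0.09061] Fz 1.07 zax [0.0001 0.0003]
```

Request:
servo_tool --plan '[[[0,0,0.02,0,0,0],[0,0,0.04,0,0,0]]]'

```text
time: 66.77
tool_pos: [0.402, 0.3272, 0.0905]
tcp_rot: [-2.227, -2.216, -0.001]
wrist_force: [-1.0, -0.1, 3.8]
width: 0.001
```

```bash
python3 av.py
```

```text
xyz [0.40205 0.32716 0.09046] Fz 4.07 zax [0.0003 0.0006]
```

Request:
servo_tool --plan '[[[0,0,0.05,0,0,0],[0,0,0.1,0,0,0]]]'

```text
time: 67.43
tool_pos: [0.4022, 0.3275, 0.0901]
tcp_rot: [-2.227, -2.216, -0.002]
wrist_force: [-3.6, -1.1, 10.2]
width: -0.0
```

```bash
python3 av.py
```

```text
xyz [0.40222 0.32739 0.09021] Fz 8.23 zax [0.0006 0.0009]
```

```bash
python3 -c "
from h import *
show();go(.4016,.304,.049,89.8)"
```

```text
t 67.93 p [0.4022 0.3274 0.0902] yaw 89.72 zax [ 6.e-04  9.e-04 -1.e+00] F [-2.2 -0.7  8.2] M [-0.18  0.44 -0.02] w -0.02
row [-2.34 -0.05  4.12] [ 0.03 -0.05 -0.08] rows>= 1.1 q6~ 37.32470565885116
```

Request:
servo_tool --plan '[[[0,0,-1,0,0,0],[0,0,-4,0,0,0],[0,0,-5.5,0,0,0],[0,0,-5.5,0,0,0],[-2.35,-0.05,-5.5,0,0,0],[-2.35,-0.05,-5.5,0,0,0],[-2.35,-0.05,-5.5,0,0,0],[-2.35,-0.05,-5.5,0,0,0],[-2.35,-0.05,-3,0,0,0],[-2.35,-0.05,0,0,0,0],[-2.35,-0.05,2.5,0,0,0],[-2.35,-0.05,3.8,0,0,0],[-2.35,-0.05,4.2,0,0,0],[-2.35,-0.05,4.2,0,0,0],[-2.35,-0.05,4.2,0,0,0]]]' --claw 7

```text
time: 69.18
tool_pos: [0.402, 0.3044, 0.0485]
tcp_rot: [-2.227, -2.216, -0.002]
wrist_force: [0.0, 0.0, 0.2]
width: 0.818
```

Request:
servo_tool --plan '[[[0,0,0,0,0,0],[0,0,0,0,0,0],[0,0,0,0,0,0],[0,0,0,0,0,0],[0,0,0,0,0,0],[0,0,0,0,0,0]]]' --claw 4.0 --grip_force 80

```text
time: 69.68
tool_pos: [0.4017, 0.3055, 0.0508]
tcp_rot: [-2.225, -2.215, -0.004]
wrist_force: [-6.1, -0.8, 8.2]
width: 0.569
```

Request:
servo_tool --plan '[[[0,0,0,0,0,4],[0,0,0.02,0,0,8],[0,0,0.04,0,0,12]]]'

```text
time: 69.93
tool_pos: [0.402, 0.3056, 0.0507]
tcp_rot: [-2.447, -1.969, -0.006]
wrist_force: [1.9, -1.0, -4.9]
width: 0.567
```

```bash
python3 tq.py
```

```text
t 69.93 p [0.402  0.3056 0.0507] yaw 77.63 zax [ 0.0021  0.0031 -1.    ] F [ 1.9 -1.  -4.9] M [-0.03 -0.23  0.48] w 4.84
Mz mean 0.161 [0.48 0.32 0.06 0.03 0.   0.07]
```

Request:
servo_tool --plan '[[[0,0,0.02,0,0,4],[0,0,0.04,0,0,8],[0,0,0.06,0,0,12]]]'

```text
time: 70.48
tool_pos: [0.4024, 0.3054, 0.0502]
tcp_rot: [-2.638, -1.704, -0.005]
wrist_force: [2.1, -0.9, -4.8]
width: 0.57
```

```bash
python3 -c "
from h import *
show()"
```

```text
t 70.48 p [0.4024 0.3054 0.0502] yaw 65.73 zax [ 0.0021  0.0029 -1.    ] F [ 2.1 -0.9 -4.8] M [-0.15 -0.34  0.53] w 4.87
```

Request:
servo_tool --plan '[[[0,0,0.0,0,0,0.5],[0,0,0.0,0,0,1],[0,0,0.01,0,0,1.5],[0,0,0.01,0,0,2]]]'

```text
time: 70.82
tool_pos: [0.4024, 0.3054, 0.0501]
tcp_rot: [-2.666, -1.659, -0.005]
wrist_force: [1.7, -1.4, -4.9]
width: 0.569
```

```bash
python3 -c "
from h import *
show()"
```

```text
t 70.82 p [0.4024 0.3054 0.0501] yaw 63.78 zax [ 0.0022  0.0028 -1.    ] F [ 1.7 -1.4 -4.9] M [-0.09 -0.26  0.48] w 4.86
```

Request:
servo_tool --plan '[[[0,0,0.03,0,0,4],[0,0,0.05,0,0,8],[0,0,0.07,0,0,12],[0,0,0.09,0,0,16],[0,0,0.11,0,0,20],[0,0,0.13,0,0,24],[0,0,0.14,0,0,27],[0,0,0.15,0,0,30],[0,0,0.16,0,0,32],[0,0,0.17,0,0,33.5],[0,0,0.17,0,0,33.8]]]'

```text
time: 71.73
tool_pos: [0.4032, 0.3047, 0.0486]
tcp_rot: [-3.034, -0.813, -0.006]
wrist_force: [3.2, -4.0, -4.1]
width: 0.568
```

```bash
python3 tq.py
```

```text
t 71.73 p [0.4032 0.3047 0.0486] yaw 30.01 zax [ 0.0036  0.0016 -1.    ] F [ 3.2 -4.  -4.1] M [-0.74 -0.66  0.5 ] w 4.85
Mz mean 0.452 [0.5  0.47 0.45 0.41 0.39 0.49]
```

Request:
servo_tool --plan '[[[0,0,0,0,0,0],[0,0,0,0,0,0],[0,0,0,0,0,0],[0,0,0,0,0,0],[0,0,0,0,0,0],[0,0,-2,0,0,0],[0,0,-5,0,0,0],[0,0,-8,0,0,0],[0,0,-10,0,0,0],[0,0,-10,0,0,0],[0,0,-10,0,0,0],[0,0,-10,0,0,0]]]' --claw 7

```text
time: 73.03
tool_pos: [0.4022, 0.3043, 0.1479]
tcp_rot: [-3.034, -0.815, -0.004]
wrist_force: [-1.0, -0.1, -1.1]
width: 0.816
```

```bash
python3 -c "
from h import *
show();c=cam('wrist','w19.png');cv2.imwrite('pics/t19.png',np.hstack([top(c,(.402,.303),.134,n=390),top(c,(.402,.303),.1175,n=390)])[:,:,::-1])"
```

```text
t 73.03 p [0.4022 0.3043 0.1479] yaw 30.08 zax [ 0.0026  0.0012 -1.    ] F [-1.  -0.1 -1.1] M [ 0.04 -0.03  0.02] w 6.97
```

View pics/t19.png

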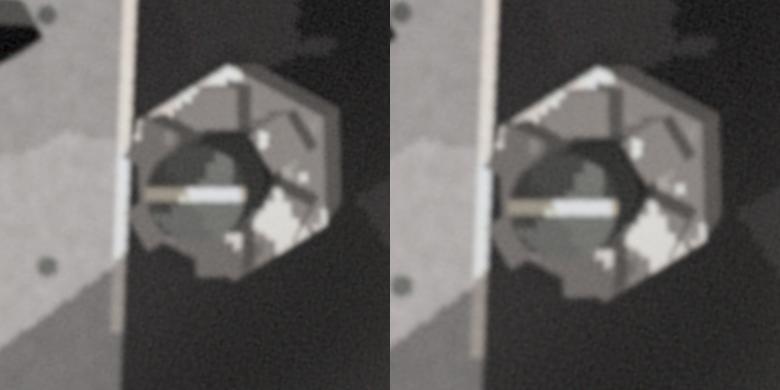

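Request:
servo_tool --plan '[[[0,0,-3,0,0,0],[0,0,-7,0,0,0],[0,0,-11,0,0,0],[0,0,-13,0,0,0],[0,0,-13,0,0,0],[0,0,-13,0,0,0]]]'

```text
time: 73.58
tool_pos: [0.4018, 0.3041, 0.2771]
tcp_rot: [-3.034, -0.815, -0.003]
wrist_force: [0.7, 0.0, -0.6]
width: 0.819
```

```bash
python3 -c "
from h import *
show();a=cam('scene','f1.png');b=cam('side','f2.png');c=cam('wrist','f3.png')
cv2.imwrite('pics/f4.png',np.hstack([cv2.resize(a['color'][180:320,150:430],(400,300)),cv2.resize(b['color'][160:330,150:400],(400,300))])[:,:,::-1])"
```

```text
t 73.58 p [0.4018 0.3041 0.2771] yaw 30.08 zax [ 1.8e-03  7.0e-04 -1.0e+00] F [ 0.7  0.  -0.6] M [-0.   -0.04  0.03] w 6.99
```

View pics/f1.png

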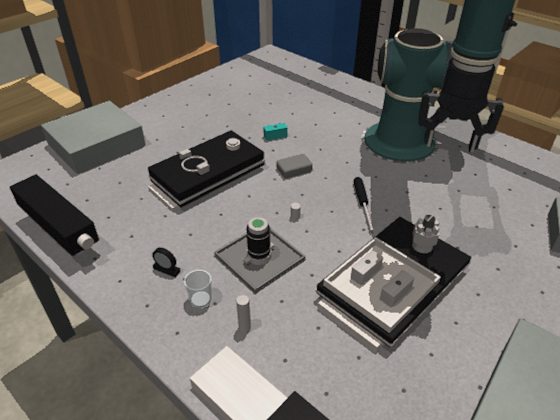

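View pics/f2.png

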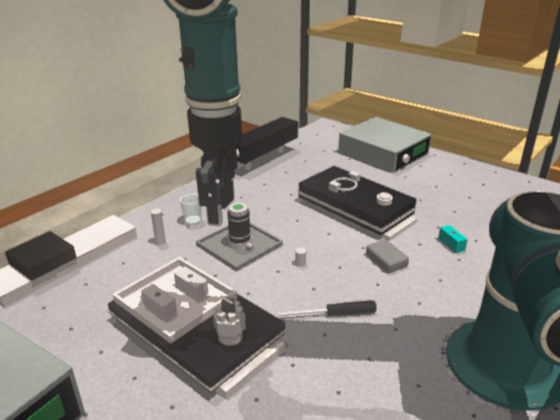

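View pics/f3.png

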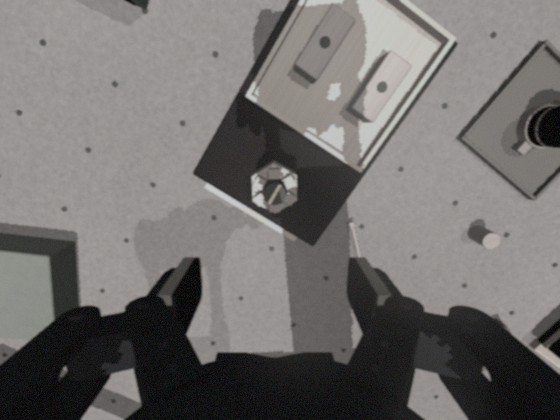

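```bash
python3 -c "
from h import *
show();print(finish_job())"
```

```text
t 73.73 p [0.4003 0.303  0.2741] yaw 30.08 zax [-0.0029 -0.0026 -1.    ] F [-0.4 -0.  -0. ] M [ 0.04 -0.02 -0.02] w 7.04
the job is handed in; nothing more can be done
None
```

I handed the job in at 73.7 s, and every step was carried out. One point is in doubt: which pair of slots counts as the first past zero on the castle nut.

**What I did**
- **Objective:** I pressed the release button to its stop, turned the objective 90° anticlockwise, and it lifted off freely. It stands in the middle of the parking tray.
- **Weights:** There were two steel weights, and one was knocked aside during the run, so I measured it again. Both lie flat and apart on the floor of the load pan.
- **Nut:** I turned it about 194° (3.4 rad) clockwise until a pair of slots lined up with the white line on the stud, then let go. While checking at the earlier line-up, I backed it off a few degrees and retightened it.

**Last checks:** The final pictures show the slots parallel to the line, both weights in the pan, and the objective upright near the tray's centre. The beaker is standing and the gripper is clear of everything.

**What was uncertain or disagreed**
- **First pair of slots:** An earlier pair lined up almost exactly at zero. Touching the block, the stud and the crown put the nut there at about −0.05 rad, or lower if the nut sags under its own weight. I took that as just short of the springs and went on one slot, to about 0.85–1.0 rad. The torque did not settle it: it rose steadily with no step, to about 0.5 N m at the end.
- **Fingertip position:** The real fingertips ended about 30 mm short of the reported TCP when shut (about 45 mm when open), unlike the description. I found this at the button and confirmed it on the stud and the block.

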